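# Uncap the detector bank and shut its laser filters

### The arm

A 6-joint arm with a two-finger parallel gripper is mounted at the origin on the work surface. World frame = base frame: x ahead of the robot, y to its left, z up, the work surface at z = 0. Lengths are in m, angles in rad, forces in N, time in s.
With the tool pointing down it reaches from about 0.275 to 1 m from the base axis. Payload 8.4 kg.
Tool frame: the origin (TCP) lies at the very end of the fingers, on their centre line; the grasp point (between the pads) lies 19 mm behind it; z points along the fingers, y is the line along which they close (so a half turn about z gives the same grasp; the last joint's range is limited). The gripper opens to 85 mm and grips with 20 to 120 N. Pads are 22 mm wide; open, the fingers measure 114 mm over their backs; the gripper's body (76 mm by 85 mm) begins 54 mm behind the grasp point. The pads swing forward as they close: fully open they stand 13 mm farther back than shut.
Start: joints at [-1.232, 0.353, 1.633, -0, 1.155, -0.002], TCP at [0.209, -0.589, 0.231] pointing down, gripper open.
Joint ranges: [-2.63, 2.63], [-0.92, 2.1], [0.06, 2.66], [-1.3, 4.44], [0, 2.69], [-3.02, 3.02]. Speed limits (rad/s): [2.22, 2.22, 2.79, 3.14, 3.14, 3.14].

### API

Orientations are given as a unit quaternion [x, y, z, w].
In Python, from rig import bot gives the robot as it stands.
- The arm moves only by the tool play_rows, never from a script. Its argument "steps" is a list of rows, each a list of 7 numbers: the gripper command: -1 is shut, 1 is fully open, values between are in proportion, then the shift along the tool's x, y, z in cm, then the turn, a rotation vector about the tool's x, y, z in units of 8 degrees (1.0 is 8 degrees). A call has 1 to 8 rows; each row shifts and turns the commanded pose from where the row before left it, along the tool's axes as they then stand; what a row does not reach is not made up. A row lasts 1/10 s, in which the tool goes at most 50 mm and 8.59 degrees, less where a joint would pass 70% of its speed; a pose out of reach is approached as far as the arm can. A call with a gripper value outside its range is refused whole. The fingers move at their own pace and stop on an object; "newtons" is the grip in N (left out, the last holds). Time passes only in rows, so rows that do not move let the fingers close. It gives the time, the measured TCP pose, the force, the opening and the grip force at its end, in the units of the state.
- bot.state(): the state, without advancing time (a new reading comes with each control period).
- bot.snapshot(name): name is "scene" or "top" or "wrist"; returns the picture (480x640x3 uint8, red, green, blue); there is no depth.
- bot.calibration(name): a dict with "fx", "fy", "cx", "cy" (pixels), "dist" ([k1, k2, p1, p2, k3] as OpenCV has them; the pictures are not rectified), "view" (4x4, takes a point from world to camera coordinates). Camera axes: x right, y up, looking along -z (the intrinsics and any distortion apply to the point x, -y, -z); pixel columns grow to the right and rows downward; lengths in m; the calibration is good to about 2 mm. A picture is of the moment at which its call begins: read the wrist's pose just before it. calibration takes no time and is no camera call; for the wrist camera it gives the pose at the moment of the call.
- bot.finish_job(): hands the job in; it is judged then, once.
The state is a dict: "t": time; "joint_pos": joint angles; "dq": joint speeds; "joint_efforts": joint torques, N m; "eef_pos": TCP position; "ee_rot": TCP orientation; "contact_force": force on the tool from outside, world axes, zero at the start; "wrist_torque": the same for the moment, N m; "finger_gap": finger opening in m; "grasp_force": force on a finger pad.
Only numpy, scipy, OpenCV 4.12 (cv2) and the standard library are available. Lean on these libraries where they do the work, as an engineer would, in place of code of your own. Each camera call takes 0.05 s, during which the arm holds its last target. There are 200 camera calls.

### The job

Get the detector bank ready for the laser: stand the post-mounted optic that is in the way upright on the blue mat, pry every red transport cover off its detector head at the notch with the flat-blade tool (do not take hold of or push a cover with the gripper while it is still clipped on) and put the covers in the white tray. Then press all three green filter flaps down until they snap shut, and leave the tool lying on the grey tool mat; do not disturb the tip box, the mouse or the bottle.

Things in the scene. Friction and masses are not known exactly. Their poses are not given: they have to be found in the camera images.
- bank: Detector bank, fixed: black base plate 110 (x) x 300 (y) x 10 mm, origin under its centre on the table; -x is its front, towards the robot. On it three bare aluminium detector heads 0, 1, 2 at bank y = -100, 0, +100 mm, each 48 (x -26 to +22) x 36 (y) mm, top 70 mm above the table. Covers and flaps snap over spring nubs on the heads' sides (at x = -10, 5 mm below the top).
- head0 (a point): Head 0: point at bank x = 0, mid-width of the head, at the height of its top (70 mm above the table); axes as the bank's. The front 12 mm of each head (x -26 to -14 mm) is a step 9 mm lower than its top. Black hinge cheeks behind each head (x 26 to 34 mm) rise 7 mm above its top and stop a cover from sliding back.
- head1 (a point): The same point of head 1.
- head2 (a point): The same point of head 2.
- cover0: Red snap-fit cover (if absent, its head is bare): cap 54 (x) x 46.4 (y) x 14 mm, 40 g, top 3 mm thick, skirts 2 mm thick and 11 mm deep (5 mm at the rear). Origin at the centre of its lower rim. Clipped on, its axes are the bank's, its origin 2 mm to -x of point head0 and 11 mm below it. Unclipped, it stays ajar on the nubs (front 11 mm up, tilted 0.23 rad) and lifts off.
- cover0_notch (a point): Middle of the notch: a gap 26 mm wide in the cover's front (-x) skirt, white patch above it; at mid-skirt, at the underside of the cover's top. Window below this point: 9 mm high down to the head's step, 15 mm deep from the cover's front face (1 mm to -x of here). About 6 N upward under the cover's top at the notch unclips it; raise it 12 mm or more to be sure; it turns about its rear edge.
- cover1: The same for head 1 (may be absent).
- cover1_notch (a point): The same for cover 1.
- cover2: The same for head 2 (may be absent).
- cover2_notch (a point): The same for cover 2.
- flap0 (a joint): Filter flap of head 0 (black frame, green glass), rad: 0 = shut flat on the head, 1.57 upright, to 1.75 back. Hinge axis along bank y, 31 mm to +x of point head0 and 3 mm above it. The flap reaches 57 mm from the hinge, is 46 mm wide, 5 mm thick (half each side of the hinge plane). Two side ears 35 to 47 mm from the hinge hang 13 mm below that plane. It stays where it is left (0.03 N m).
- flap1 (a joint): The same for head 1. Unpressed, a flap stops at about 0.2 rad on the nubs; some 7 to 10 N down near its free edge snaps it home and the nubs hold it there (under 0.03). It cannot shut over a cover.
- flap2 (a joint): The same for head 2.
- pry_tool: Flat-blade pry tool lying on the grey tool mat: orange handle 90 x 18 x 14 mm along x (x -45 to +45), steel blade 65 long x 12 wide x 2.5 mm thick from x = 45 to 110, at mid height of the handle (7 mm above its underside). Origin at the centre of the handle's underside; 60 g.
- blade_tip (a point): Middle of the blade's tip edge, 110 mm to +x of the tool's origin and 7 mm above its underside.
- post_mount: Post-mounted optic standing loose on the table before the bank, in the way: steel foot 56 mm across and 10 mm thick, post 14 mm across, silver cube 28 mm on top (62 to 90 mm above its underside; faces along its x and y). Origin under the foot's centre; about 300 g.
- pad: Blue square parking mat, fixed, 120 x 120 x 2 mm, origin under its centre.
- tool_mat: Grey tool mat, fixed, 190 (x) x 100 (y) x 2 mm, origin under its centre.
- tray: White tray for the covers, fixed, 200 (x) x 120 (y) x 22 mm outside, walls and floor 4 mm, origin under its centre.
- tip_box: Bystander: blue box with white top, 85 x 75 x 61 mm, origin under its centre.
- mouse: Bystander: black computer mouse, 100 x 58 x 29 mm, origin under its centre.
- lens_cleaner: Bystander: small bottle with blue cap, 44 mm across, 100 mm tall, origin under its centre.
Not all that is in view belongs to the job. There is more than one size of the pad; the one meant has the size given above. What is shaped like the cover1 but yellow is not meant.

How it is judged:
By the outcome, as a careful person would: the job done as asked, in the order asked, and still so for the second after the job is handed in, with the robot touching nothing.
Of cover0, cover1, cover2 only 2 to 3 are there at a start; the rules pass over those that are not, and their reading is None.
At some moment in a run one of post_mount, pry_tool may be knocked a few centimetres aside while the robot is not near it.
It also fails if it takes over 210 s, if anything falls off the work surface, if the arm or the gripper's body presses on something with over 40 N, if the wrist force passes 120 N, or if a joint passes its speed limit or range.

## Working session

There is one attempt and no reset: what is moved stays moved. The work goes in short steps, Python scripts to look and compute and a tool call to move; the robot and the scene stay as the last step left them, time stands still between calls to the robot, and variables do not carry over. Pictures are saved under pics/ and viewed, at most 14 in all, crops included, and the job is handed in when it is done.

Besides the shell and the picture viewer there is one more tool, called after "Call:" in YAML: its name, and indented under it one key for each argument. play_rows: Moves the arm, as the interface text tells. Its arguments: {"type":"object","properties":{"steps":{"type":"array"},"newtons":{"type":"number"}},"required":["steps"]}

```bash
ls; mkdir -p pics
python3 - <<'E'
from rig import bot
import cv2
print(bot.state())
for n in("scene","top"):
    im=bot.snapshot(n); cv2.imwrite(f"pics/{n}0.png",im[:,:,::-1]); c=bot.calibration(n); print(n,c)
print(bot.calibration("wrist"))
E
```

```text
pics
{'t': 0.0, 'joint_pos': array([-1.23240072e+00,  3.53684968e-01,  1.63414067e+00,  9.74548315e-06,
        1.15517954e+00, -2.39613512e-03]), 'dq': array([-0.00127859,  0.00057168, -0.00102324,  0.0013835 , -0.00138304,
        0.00113023]), 'joint_efforts': array([ 2.75539547e-03, -6.05247831e+01, -3.42065942e+01,  1.25041461e-04,
        9.20624589e-03,  2.32526361e-05]), 'eef_pos': array([ 0.20874322, -0.58860619,  0.23053588]), 'ee_rot': array([ 9.85517803e-01,  1.69570517e-01, -1.13700307e-04, -6.97061533e-04]), 'contact_force': array([-0.36943113,  0.49635598,  0.30817437]), 'wrist_torque': array([0.03772046, 0.021365  , 0.03364653]), 'grasp_force': 0.0, 'finger_gap': 0.0854466607101087}
scene {'fx': 553.7882937292856, 'fy': 553.7882937292856, 'cx': 319.7623200464535, 'cy': 233.12788505683673, 'dist': array([-0.17178182,  0.        ,  0.        ,  0.        ,  0.        ]), 'view': array([[-0.03271379,  0.99926272,  0.02009552, -0.03580339],
       [-0.6586491 , -0.03667686,  0.75155584,  0.32809112],
       [ 0.75173877,  0.01135035,  0.65936332, -1.65707943],
       [ 0.
[... 230 characters left out ...]
      ]), 'view': array([[ 0.04948658, -0.99876518,  0.00438137,  0.04445053],
       [ 0.9776433 ,  0.0493367 ,  0.20440027, -0.59048822],
       [-0.20436403, -0.00583166,  0.97887759, -1.22322996],
       [ 0.        ,  0.        ,  0.        ,  1.        ]])}
{'fx': 365.8588280911822, 'fy': 365.8588280911822, 'cx': 324.5305701217788, 'cy': 236.7155628264359, 'dist': array([-0.03896429,  0.        ,  0.        ,  0.        ,  0.        ]), 'view': array([[ 0.33387506, -0.94261572, -0.00174595, -0.62420134],
       [ 0.89640393,  0.31807857, -0.30868432,  0.0404304 ],
       [ 0.29152604,  0.10149692,  0.95116294, -0.37999779],
       [ 0.        ,  0.        ,  0.        ,  1.        ]])}
```

View pics/scene0.png

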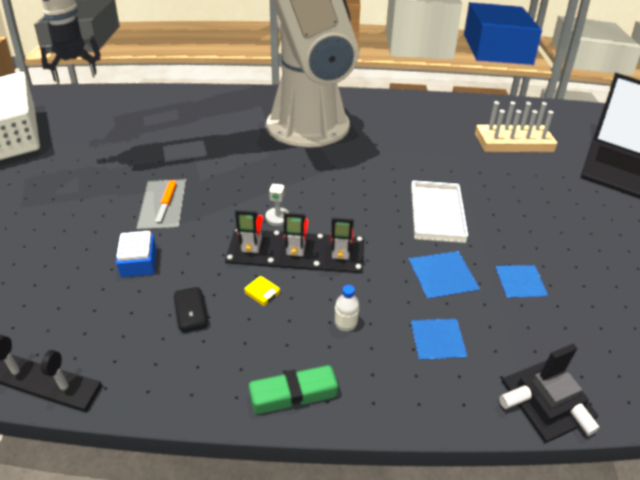

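View pics/top0.png

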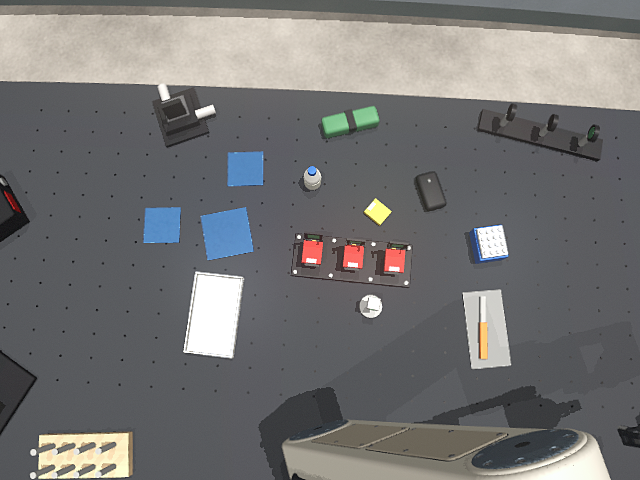

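Top view shows three covered heads (red at ~(312,250),(353,256),(395,262)), flaps upright behind them; post at (371,306), tool at (483,325) on the grey mat, tray (213,315), pads; the largest blue pad at (227,233).

```bash
cat > h.py <<'E'
import numpy as np, cv2
from scipy.spatial.transform import Rotation as R
from rig import bot
def rays(c,px):
    K=np.array([[c['fx'],0,c['cx']],[0,c['fy'],c['cy']],[0,0,1]])
    u=cv2.undistortPoints(np.float64(px).reshape(-1,1,2),K,np.float64(c['dist'])).reshape(-1,2)
    d=np.c_[u[:,0],-u[:,1],-np.ones(len(u))]; V=np.array(c['view'])
    return -V[:3,:3].T@V[:3,3], d@V[:3,:3]
def plane(c,px,z):
    o,d=rays(c,px); return o+d*((z-o[2])/d[:,2])[:,None]
def project(c,P):
    K=np.array([[c['fx'],0,c['cx']],[0,c['fy'],c['cy']],[0,0,1]]);V=np.array(c['view'])
    p=np.atleast_2d(P)@V[:3,:3].T+V[:3,3]; p=p*[1,-1,-1]
    return cv2.projectPoints(p,np.zeros(3),np.zeros(3),K,np.float64(c['dist']))[0].reshape(-1,2)
HSV={'red':[((0,150,90),(6,255,255)),((174,150,90),(180,255,255))],'orange':[((7,150,120),(20,255,255))],
 'blue':[((98,150,80),(118,255,255))],'grey':[((0,0,95),(180,30,175))],'white':[((0,0,200),(180,40,255))],'green':[((40,30,40),(85,255,255))]}
def mask(im,col):
    h=cv2.cvtColor(im,cv2.COLOR_RGB2HSV); m=0
    for a,b in HSV[col]: m=m|cv2.inRange(h,a,b)
    return m
def blobs(m,amin=60):
    cs=cv2.findContours(m,cv2.RETR_EXTERNAL,cv2.CHAIN_APPROX_NONE)[0]
    return sorted([c for c in cs if cv2.contourArea(c)>=amin],key=lambda c:-cv2.contourArea(c))
def rect(c,cnt,z):
    "min-area rectangle of a contour cast onto a plane: centre xy, sides mm, yaw of long side"
    P=plane(c,cnt.reshape(-1,2),z)[:,:2]
    b=cv2.boxPoints(cv2.minAreaRect(np.float32(P*1000)))/1000
    e=[b[1]-b[0],b[2]-b[1]]; l=max(e,key=np.linalg.norm)
    yaw=(np.arctan2(l[1],l[0])+np.pi/2)%np.pi-np.pi/2
    return b.mean(0).round(4),sorted([round(np.linalg.norm(v)*1000) for v in e]),round(yaw,3)
def snap(n,name=None):
    c=bot.calibration(n); im=bot.snapshot(n)
    if name: cv2.imwrite(f'pics/{name}.png',im[:,:,::-1])
    return c,im
E
python3 - <<'E'
from h import *
c=bot.calibration('top'); im=cv2.imread('pics/top0.png')[:,:,::-1].copy()
for col,z in(('red',.073),('orange',.016),('blue',.002),('grey',.002),('white',.022)):
    for b in blobs(mask(im,col))[:6]:
        m=cv2.minAreaRect(b)[0]
        if 60<m[0]<560 and 60<m[1]<420: print(col,np.round(m),*rect(c,b,z))
print(plane(c,[[371,305]],.09))
E
```

```text
red [312. 252.] [0.5627 0.1009] [47, 56] -0.051
red [394. 260.] [ 0.5526 -0.0978] [47, 55] -0.063
red [353. 256.] [0.558  0.0018] [47, 55] -0.084
grey [331. 286.] [0.5229 0.0307] [1012, 1650] 1.571
grey [431. 407.] [ 0.207  -0.2065] [88, 212] -0.939
white [320.  61.] [1.1069 0.1296] [265, 1846] -1.561
white [213. 314.] [0.4052 0.3363] [123, 199] -0.056
white [486. 329.] [ 0.4024 -0.3371] [98, 185] 0.116
white [492. 241.] [ 0.6235 -0.355 ] [66, 77] 0.189
white [371. 306.] [ 0.4443 -0.0516] [49, 55] -0.041
[[ 0.44039833 -0.0444154   0.09      ]]
```

```bash
cat >> h.py <<'E'
def rows(p,phi,n=None,q0=None,p0=None):
    "rows (tool units) to go straight to TCP p, pointing down with tool x at world angle phi"
    s=bot.state(); p0=np.array(s['eef_pos'] if p0 is None else p0); r0=R.from_quat(s['ee_rot']) if q0 is None else R.from_euler('ZX',[q0,np.pi])
    r1=R.from_euler('ZX',[phi,np.pi]); d=np.array(p)-p0; w=(r0.inv()*r1).as_rotvec()
    n=n or max(1,int(np.ceil(max(np.linalg.norm(d)/.048,np.degrees(np.linalg.norm(w))/8))))
    for k in range(n):
        rk=r0*R.from_rotvec(w*k/n); print(np.r_[rk.inv().apply(d/n)*100,np.degrees(w/n)/8].round(2).tolist())
E
python3 - <<'E'
from h import *
im=cv2.imread('pics/top0.png')[:,:,::-1].copy(); h=cv2.cvtColor(im,cv2.COLOR_RGB2HSV)
for p in((227,233),(483,340),(483,305),(470,300),(162,225)): print(p,h[p[1],p[0]])
c=bot.calibration('wrist');V=c['view'];o=-V[:3,:3].T@V[:3,3];s=bot.state()
r=R.from_quat(s['ee_rot']).inv(); print('cam in tool',r.apply(o-s['eef_pos']),'look',r.apply(-V[2,:3]),'right',r.apply(V[0,:3]))
c=bot.calibration('top')
for px in([[227,233]],[[483,357]],[[483,296]]):print(plane(c,px,.01))
rows([.38,-.05,.26],-.05)
E
```

```text
(227, 233) [106 135 196]
(483, 340) [ 19 131 253]
(483, 305) [ 30   6 245]
(470, 300) [ 24   6 201]
(162, 225) [106 139 196]
cam in tool [ 0.0786099   0.00014773 -0.14220716] look [-3.08683160e-01 -5.32310578e-04  9.51164772e-01] right [-3.64568553e-04  9.99999836e-01  4.41326603e-04]
[[0.61303449 0.32211213 0.01      ]]
[[ 0.33253963 -0.33251096  0.01      ]]
[[ 0.4835452  -0.33325706  0.01      ]]
[2.85, -3.75, -0.24, -0.0, 0.0, 0.23]
[2.72, -3.84, -0.24, -0.0, 0.0, 0.23]
[2.59, -3.93, -0.24, -0.0, 0.0, 0.23]
[2.47, -4.01, -0.24, -0.0, 0.0, 0.23]
[2.33, -4.09, -0.24, -0.0, 0.0, 0.23]
[2.2, -4.17, -0.24, -0.0, 0.0, 0.23]
[2.06, -4.23, -0.24, -0.0, 0.0, 0.23]
[1.92, -4.3, -0.24, -0.0, 0.0, 0.23]
[1.78, -4.36, -0.24, -0.0, 0.0, 0.23]
[1.64, -4.42, -0.24, -0.0, 0.0, 0.23]
[1.49, -4.47, -0.24, -0.0, 0.0, 0.23]
[1.35, -4.51, -0.24, -0.0, 0.0, 0.23]
```

Call:
play_rows:
  steps:
    - [1, 2.85, -3.75, -0.25, 0, 0, 0.23]
    - [1, 2.7, -3.85, -0.25, 0, 0, 0.23]
    - [1, 2.6, -3.95, -0.25, 0, 0, 0.23]
    - [1, 2.45, -4.0, -0.25, 0, 0, 0.23]
    - [1, 2.35, -4.1, -0.25, 0, 0, 0.23]
    - [1, 2.2, -4.15, -0.25, 0, 0, 0.23]

```text
t: 0.7
eef_pos: [0.2941, -0.3178, 0.2462]
ee_rot: [0.997, 0.073, -0.0, -0.0]
contact_force: [1.2, -1.1, 0.0]
finger_gap: 0.0852
grasp_force: 0.0
```

Call:
play_rows:
  steps:
    - [1, 2.05, -4.25, -0.25, 0, 0, 0.23]
    - [1, 1.9, -4.3, -0.25, 0, 0, 0.23]
    - [1, 1.8, -4.35, -0.25, 0, 0, 0.23]
    - [1, 1.65, -4.4, -0.25, 0, 0, 0.23]
    - [1, 1.5, -4.45, -0.25, 0, 0, 0.23]
    - [1, 1.35, -4.5, -0.25, 0, 0, 0.23]
    - [1, 0, 0, 0, 0, 0, 0]

```text
t: 1.4
eef_pos: [0.3798, -0.0457, 0.2616]
ee_rot: [1.0, -0.02, 0.001, -0.001]
contact_force: [0.4, -0.3, 0.1]
finger_gap: 0.0856
grasp_force: 0.0
```

```bash
sed -i "s/(7,150,120),(20/(8,100,120),(24/; s/(98,150,80)/(98,100,80)/" h.py
python3 - <<'E'
from h import *
c,im=snap('wrist','w1'); print(bot.state()['eef_pos'])
for b in blobs(mask(im,'red'),200)[:6]: print('red',cv2.minAreaRect(b)[0],*rect(c,b,.073))
for b in blobs(mask(im,'white'),100)[:8]: print('white',cv2.minAreaRect(b)[0],*rect(c,b,.073))
c=bot.calibration('top');im=cv2.imread('pics/top0.png')[:,:,::-1].copy()
for col,z in(('orange',.016),('blue',.002)):
    for b in blobs(mask(im,col))[:6]: print(col,cv2.minAreaRect(b)[0],*rect(c,b,z))
E
```

```text
[ 0.37908628 -0.04791258  0.26130594]
red (139.5, 17.0) [0.545  0.0984] [25, 52] 1.507
red (383.0, 17.5) [ 0.5351 -0.0986] [26, 48] 1.538
red (259.0, 16.499996185302734) [0.5399 0.0007] [24, 48] 1.522
white (593.705078125, 158.00262451171875) [ 0.4122 -0.2913] [81, 155] 0.122
white (23.5, 183.5) [0.4035 0.2374] [49, 179] -0.305
white (299.08056640625, 406.3951721191406) [ 0.1504 -0.0056] [50, 172] -1.525
white (329.567626953125, 131.87939453125) [ 0.4468 -0.0526] [43, 46] 0.024
white (382.5, 23.0) [ 0.5312 -0.0986] [10, 24] 1.536
white (259.0, 21.5) [0.5363 0.0012] [10, 24] 1.522
white (137.5, 22.5) [0.5412 0.1011] [10, 24] 1.507
white (37.6890983581543, 180.96026611328125) [0.4108 0.2208] [2, 164] -0.056
orange (483.5, 340.0) [ 0.3741 -0.332 ] [18, 88] -0.002
blue (226.34616088867188, 233.2307891845703) [0.6148 0.325 ] [121, 121] -1.322
blue (161.5, 224.5) [0.629  0.4962] [94, 94] -1.513
blue (244.55999755859375, 168.4199981689453) [0.7924 0.2916] [95, 95] -1.491
blue (488.3653869628906, 243.326904296875) [ 0.6219 -0.3508] [89, 93] 0.202
```

View pics/w1.png

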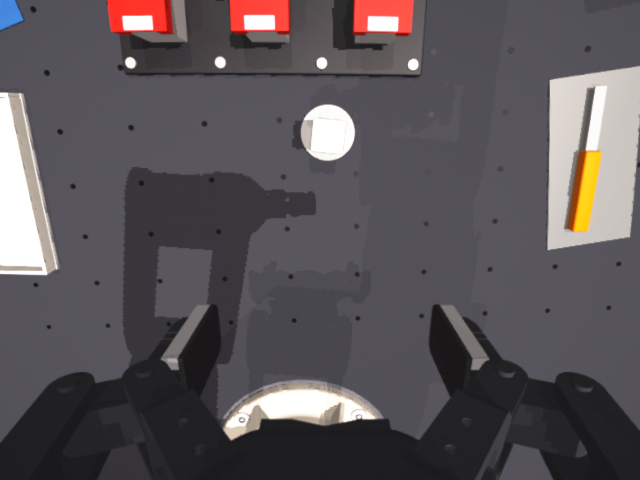

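Run:
```python
from h import *
c=bot.calibration('wrist')
print(plane(c,[[328.5,135]],.09),plane(c,[[327.5,132.5]],.010))
p=plane(c,[[328.5,135]],.09)[0]; print(bot.state()['eef_pos'])
rows([p[0],p[1],.12],-.05); print(); rows([p[0],p[1],.057],-.05,p0=[p[0],p[1],.12])
```

```text
[[ 0.44445669 -0.05387505  0.09      ]] [[ 0.44363297 -0.05359405  0.01      ]]
[ 0.37908628 -0.04791258  0.26130594]
[1.64, 0.09, 3.53, -0.0, -0.0, 0.02]
[1.64, 0.08, 3.53, -0.0, -0.0, 0.02]
[1.64, 0.08, 3.53, -0.0, -0.0, 0.02]
[1.64, 0.07, 3.53, -0.0, -0.0, 0.02]

[-0.0, 0.0, 3.15, -0.0, -0.0, 0.04]
[-0.0, 0.0, 3.15, -0.0, -0.0, 0.04]
```

Call:
play_rows:
  steps:
    - [1, 1.65, 0.1, 3.55, 0, 0, 0.02]
    - [1, 1.65, 0.1, 3.55, 0, 0, 0.02]
    - [1, 1.65, 0.05, 3.55, 0, 0, 0]
    - [1, 1.6, 0.05, 3.5, 0, 0, 0]
    - [1, 0, 0, 3.1, 0, 0, 0]
    - [1, 0, 0, 3.1, 0, 0, 0]
    - [1, 0, 0, 0, 0, 0, 0]

```text
t: 2.15
eef_pos: [0.4407, -0.0575, 0.0546]
ee_rot: [1.0, -0.026, -0.004, -0.0]
contact_force: [-0.1, 0.1, 0.7]
finger_gap: 0.0855
grasp_force: 0.0
```

Call:
play_rows:
  steps:
    - [-1, 0, 0, 0, 0, 0, 0]
    - [-1, 0, 0, 0, 0, 0, 0]
    - [-1, 0, 0, 0, 0, 0, 0]
    - [-1, 0, 0, 0, 0, 0, 0]
    - [-1, 0, 0, 0, 0, 0, 0]
    - [-1, 0, 0, 0, 0, 0, 0]
  newtons: 50

```text
t: 2.75
eef_pos: [0.4446, -0.0565, 0.0588]
ee_rot: [1.0, -0.025, 0.001, 0.0]
contact_force: [-2.0, 1.8, 8.4]
finger_gap: 0.0275
grasp_force: 51.0
```

Run:
```python
from h import *
s=bot.state(); p=s['eef_pos'];print(p,s['finger_gap'],s['grasp_force'])
a=[p[0],p[1],.217]; rows(a,-.05);print(); rows([.615,.325,.217],-.05,p0=a,q0=-.05)
```

```text
[ 0.44464669 -0.05653464  0.05879818] 0.027509447413264713 50.96035301685333
[0.01, 0.0, -3.96, 0.0, -0.0, 0.0]
[0.0, 0.0, -3.96, 0.0, -0.0, 0.0]
[0.0, 0.0, -3.96, 0.0, -0.0, 0.0]
[0.0, 0.0, -3.96, 0.0, -0.0, 0.0]

[1.68, -4.33, -0.0, 0.0, 0.0, 0.0]
[1.68, -4.33, -0.0, 0.0, 0.0, 0.0]
[1.68, -4.33, -0.0, 0.0, 0.0, 0.0]
[1.68, -4.33, -0.0, 0.0, 0.0, 0.0]
[1.68, -4.33, -0.0, 0.0, 0.0, 0.0]
[1.68, -4.33, -0.0, 0.0, 0.0, 0.0]
[1.68, -4.33, -0.0, 0.0, 0.0, 0.0]
[1.68, -4.33, -0.0, 0.0, 0.0, 0.0]
[1.68, -4.33, -0.0, 0.0, 0.0, 0.0]
```

Call:
play_rows:
  steps:
    - [-1, 0, 0, -2, 0, 0, 0]
    - [-1, 0, 0, -4, 0, 0, 0]
    - [-1, 0, 0, -4, 0, 0, 0]
    - [-1, 0, 0, -4, 0, 0, 0]
    - [-1, 1, -2.35, -2, 0, 0, 0]
    - [-1, 1.7, -4.35, 0, 0, 0, 0]
    - [-1, 1.7, -4.35, 0, 0, 0, 0]
    - [-1, 1.7, -4.35, 0, 0, 0, 0]

```text
t: 3.55
eef_pos: [0.5129, 0.0957, 0.2183]
ee_rot: [1.0, -0.025, 0.0, 0.0]
contact_force: [1.2, -0.3, -2.7]
finger_gap: 0.0276
grasp_force: 50.2
```

Call:
play_rows:
  steps:
    - [-1, 1.7, -4.35, 0, 0, 0, 0]
    - [-1, 1.7, -4.35, 0, 0, 0, 0]
    - [-1, 1.7, -4.35, 0, 0, 0, 0]
    - [-1, 1.7, -4.35, 0, 0, 0, 0]
    - [-1, 1.7, -4.35, 0, 0, 0, 0]
    - [-1, 0.5, -1.85, 0, 0, 0, 0]
    - [-1, 0, 0, 0, 0, 0, 0]
    - [-1, 0, 0, 0, 0, 0, 0]

```text
t: 4.35
eef_pos: [0.6136, 0.3252, 0.2171]
ee_rot: [1.0, -0.025, -0.001, 0.001]
contact_force: [-0.9, -1.5, -3.4]
finger_gap: 0.027
grasp_force: 50.4
```

Run:
```python
from h import *
s=bot.state();print(s['eef_pos'],s['finger_gap'],R.from_quat(s['ee_rot']).as_euler('ZXY'))
c,im=snap('wrist','w2')
for b in blobs(mask(im,'blue'),300)[:3]: print('blue',cv2.minAreaRect(b)[0],*rect(c,b,.002))
rows([.615,.325,.09],-.05)
```

```text
[0.6135541  0.32515109 0.21706799] 0.02697748475937129 [3.09248495e+00 1.26749877e-03 3.14026788e+00]
blue (323.6131896972656, 197.396240234375) [0.6136 0.3242] [121, 121] 0.249
blue (151.97805786132812, 194.39755249023438) [0.6277 0.4954] [94, 95] -1.509
blue (355.3980407714844, 28.066783905029297) [0.7691 0.2894] [51, 94] -1.493
[0.05, -0.02, 4.24, 0.0, 0.0, 0.0]
[0.05, -0.02, 4.24, 0.0, 0.0, 0.0]
[0.05, -0.02, 4.24, 0.0, 0.0, 0.0]
```

Call:
play_rows:
  steps:
    - [-1, 0, 0, 3, 0, 0, 0]
    - [-1, 0, 0, 4, 0, 0, 0]
    - [-1, 0, 0, 4, 0, 0, 0]
    - [-1, 0, 0, 2.5, 0, 0, 0]
    - [-1, 0, 0, 1.0, 0, 0, 0]
    - [-1, 0, 0, 0.5, 0, 0, 0]
    - [-1, 0, 0, 0.3, 0, 0, 0]
    - [-1, 0, 0, 0, 0, 0, 0]

```text
t: 5.2
eef_pos: [0.6151, 0.3255, 0.0661]
ee_rot: [1.0, -0.025, 0.001, -0.0]
contact_force: [-1.0, 0.0, -2.5]
finger_gap: 0.0274
grasp_force: 50.4
```

Call:
play_rows:
  steps:
    - [-1, 0, 0, 0.15, 0, 0, 0]
    - [-1, 0, 0, 0.0, 0, 0, 0]
    - [-1, 0, 0, 0, 0, 0, 0]

```text
t: 5.5
eef_pos: [0.6146, 0.3256, 0.0639]
ee_rot: [1.0, -0.025, 0.0, -0.0]
contact_force: [-0.1, 0.7, -2.5]
finger_gap: 0.0276
grasp_force: 50.4
```

Call:
play_rows:
  steps:
    - [-1, 0, 0, 0.15, 0, 0, 0]
    - [-1, 0, 0, 0.1, 0, 0, 0]
    - [-1, 0, 0, 0.05, 0, 0, 0]
    - [-1, 0, 0, 0, 0, 0, 0]

```text
t: 5.9
eef_pos: [0.6145, 0.3255, 0.061]
ee_rot: [1.0, -0.025, 0.0, -0.0]
contact_force: [-1.7, -1.2, 4.6]
finger_gap: 0.0272
grasp_force: 51.2
```

Call:
play_rows:
  steps:
    - [0, 0, 0, 0, 0, 0, 0]
    - [1, 0, 0, 0, 0, 0, 0]
    - [1, 0, 0, 0, 0, 0, 0]
    - [1, 0, 0, 0, 0, 0, 0]
    - [1, 0, 0, -4, 0, 0, 0]
    - [1, 0, 0, -4.5, 0, 0, 0]
    - [1, 0, 0, -4.5, 0, 0, 0]
    - [1, 0, 0, -4, 0, 0, 0]

```text
t: 6.7
eef_pos: [0.6145, 0.3254, 0.2326]
ee_rot: [1.0, -0.025, 0.0, -0.0]
contact_force: [-0.7, -0.1, -0.4]
finger_gap: 0.0853
grasp_force: 0.0
```

Run:
```python
from h import *
print(bot.state()['eef_pos'])
rows([.33,-.33,.25],-.05)
c,im=snap('top');
for b in blobs(mask(im,'orange')): print('orange',cv2.minAreaRect(b)[0],*rect(c,b,.016))
```

```text
[0.61448256 0.32544399 0.23261203]
[-1.68, 4.46, -0.12, -0.0, -0.0, -0.0]
[-1.68, 4.46, -0.12, -0.0, -0.0, -0.0]
[-1.68, 4.46, -0.12, -0.0, -0.0, -0.0]
[-1.68, 4.46, -0.12, -0.0, -0.0, -0.0]
[-1.68, 4.46, -0.12, -0.0, -0.0, -0.0]
[-1.68, 4.46, -0.12, -0.0, -0.0, -0.0]
[-1.68, 4.46, -0.12, -0.0, -0.0, -0.0]
[-1.68, 4.46, -0.12, -0.0, -0.0, -0.0]
[-1.68, 4.46, -0.12, -0.0, -0.0, -0.0]
[-1.68, 4.46, -0.12, -0.0, -0.0, -0.0]
[-1.68, 4.46, -0.12, -0.0, -0.0, -0.0]
[-1.68, 4.46, -0.12, -0.0, -0.0, -0.0]
[-1.68, 4.46, -0.12, -0.0, -0.0, -0.0]
[-1.68, 4.46, -0.12, -0.0, -0.0, -0.0]
[-1.68, 4.46, -0.12, -0.0, -0.0, -0.0]
orange (483.5, 340.0) [ 0.3741 -0.332 ] [18, 88] -0.002
```

Call:
play_rows:
  steps:
    - [1, -1.7, 4.45, -0.1, 0, 0, 0]
    - [1, -1.7, 4.45, -0.1, 0, 0, 0]
    - [1, -1.7, 4.45, -0.1, 0, 0, 0]
    - [1, -1.7, 4.45, -0.1, 0, 0, 0]
    - [1, -1.7, 4.45, -0.1, 0, 0, 0]
    - [1, -1.7, 4.45, -0.1, 0, 0, 0]
    - [1, -1.7, 4.45, -0.1, 0, 0, 0]
    - [1, 0, 0, 0, 0, 0, 0]

```text
t: 7.55
eef_pos: [0.4774, 0.0164, 0.2372]
ee_rot: [1.0, -0.027, -0.001, 0.001]
contact_force: [-0.5, -0.4, 0.1]
finger_gap: 0.0853
grasp_force: 0.0
```

Run:
```python
from h import *
print(bot.state()['eef_pos'])
c,im=snap('wrist','w3')
for b in blobs(mask(im,'red'),200)[:6]: print('red',np.round(cv2.minAreaRect(b)[0]),*rect(c,b,.073))
for b in blobs(mask(im,'white'),60)[:10]: print('white',np.round(cv2.minAreaRect(b)[0]),*rect(c,b,.073))
```

```text
[0.47738585 0.01636204 0.2371924 ]
red [214. 116.] [0.5624 0.0992] [50, 55] -0.058
red [463. 115.] [ 0.5523 -0.099 ] [48, 54] -0.049
red [339. 114.] [5.575e-01 4.000e-04] [47, 54] -0.054
white [ 53. 276.] [0.4266 0.2898] [102, 171] -0.058
white [338. 142.] [0.5364 0.0017] [9, 23] 1.518
white [216. 144.] [0.5412 0.1013] [9, 23] 1.511
white [460. 142.] [ 0.5314 -0.0984] [9, 24] 1.525
white [12. 92.] [0.5925 0.2617] [5, 18] -0.016
white [390.  63.] [ 0.594  -0.0413] [7, 7] -0.047
white [282.  63.] [0.5982 0.042 ] [6, 7] 0.751
```

View pics/w3.png

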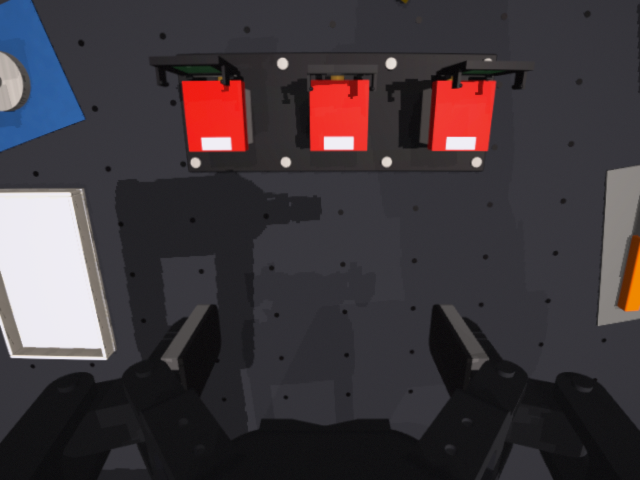

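Call:
play_rows:
  steps:
    - [1, -1.7, 4.45, -0.1, 0, 0, 0]
    - [1, -1.7, 4.45, -0.1, 0, 0, 0]
    - [1, -1.7, 4.45, -0.1, 0, 0, 0]
    - [1, -1.7, 4.45, -0.1, 0, 0, 0]
    - [1, -1.7, 4.45, -0.1, 0, 0, 0]
    - [1, -1.7, 4.45, -0.1, 0, 0, 0]
    - [1, -1.7, 4.45, -0.1, 0, 0, 0]
    - [1, 0, 0, 0, 0, 0, 0]

```text
t: 8.4
eef_pos: [0.3446, -0.2891, 0.2446]
ee_rot: [1.0, -0.027, 0.0, 0.001]
contact_force: [1.1, -0.7, -0.7]
finger_gap: 0.0856
grasp_force: 0.0
```

Run:
```python
from h import *
print(bot.state()['eef_pos'])
c,im=snap('wrist','w4')
for b in blobs(mask(im,'orange'),200)[:6]: print('orange',np.round(cv2.minAreaRect(b)[0]),*rect(c,b,.016),*rect(c,b,.013))
for b in blobs(mask(im,'white')|mask(im,'grey'),200)[:6]: print('white',np.round(cv2.minAreaRect(b)[0]),*rect(c,b,.002))
for b in blobs(mask(im,'white'),200)[:6]: print('white',np.round(cv2.minAreaRect(b)[0]),*rect(c,b,.010))
```

```text
[ 0.3445996  -0.28910074  0.24458771]
white [320. 219.] [ 0.2694 -0.2951] [526, 860] 1.528
white [138. 277.] [ 0.2604 -0.0678] [71, 109] -0.786
white [526. 462.] [-0.0571 -0.5649] [68, 81] 1.471
white [93.  8.] [ 0.5378 -0.0816] [13, 63] 1.485
white [12. 10.] [0.5435 0.0006] [17, 24] 1.471
white [116. 463.] [-0.0254  0.0298] [9, 82] -0.612
white [377. 130.] [ 0.403  -0.3427] [98, 185] 0.126
white [116. 463.] [-0.0161  0.0231] [9, 80] -0.612
```

View pics/w4.png

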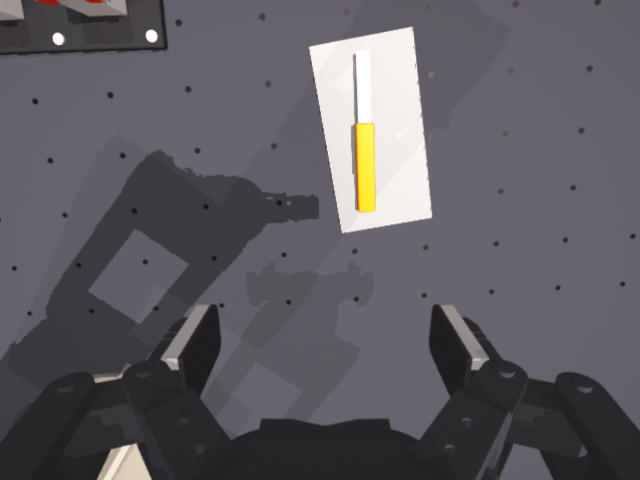

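Run:
```python
from h import *
c=bot.calibration('wrist')
f=plane(c,[[365.5,123]],.016)[0];b=plane(c,[[367,212]],.016)[0];t=plane(c,[[362.5,51]],.009)[0]
print(f,b,t,np.linalg.norm(f-b),np.linalg.norm(t-f)); d=(t-b)[:2];y=np.arctan2(d[1],d[0]);print('yaw',y)
e=np.array([np.cos(y),np.sin(y)]);o=t[:2]-.110*e; print('origin',o,b[:2]+.045*e,f[:2]-.045*e); g=o+.025*e;print('grasp',g)
rows([g[0],g[1],.10],y);print(); rows([g[0],g[1],.003],y,p0=[g[0],g[1],.10],q0=y)
```

```text
[ 0.41761677 -0.33087601  0.016     ] [ 0.32851716 -0.33051247  0.016     ] [ 0.48294409 -0.33035285  0.009     ] 0.08910035887780186 0.06570336563755237
yaw 0.001033634570908204
origin [ 0.37294415 -0.33046655] [ 0.37351713 -0.33046595] [ 0.3726168  -0.33092253]
grasp [ 0.39794414 -0.33044071]
[1.37, 1.02, 3.61, 0.0, -0.0, -0.1]
[1.36, 1.03, 3.61, 0.0, -0.0, -0.1]
[1.34, 1.05, 3.61, 0.0, -0.0, -0.1]
[1.33, 1.07, 3.61, 0.0, -0.0, -0.1]

[0.0, -0.0, 3.23, 0.0, 0.0, 0.0]
[0.0, -0.0, 3.23, 0.0, 0.0, 0.0]
[0.0, -0.0, 3.23, 0.0, 0.0, 0.0]
```

Call:
play_rows:
  steps:
    - [1, 1.4, 1.0, 3.6, 0, 0, -0.1]
    - [1, 1.35, 1.0, 3.6, 0, 0, -0.1]
    - [1, 1.35, 1.05, 3.6, 0, 0, -0.1]
    - [1, 1.3, 1.1, 3.6, 0, 0, -0.1]
    - [0, 0, 0, 3, 0, 0, 0]
    - [0, 0, 0, 3, 0, 0, 0]
    - [0, 0, 0, 2.6, 0, 0, 0]
    - [0, 0, 0, 0, 0, 0, 0]

```text
t: 9.25
eef_pos: [0.3976, -0.3249, 0.0113]
ee_rot: [1.0, 0.004, -0.002, -0.002]
contact_force: [-1.2, -0.6, -0.8]
finger_gap: 0.0429
grasp_force: 0.0
```

Call:
play_rows:
  steps:
    - [0, 0, 0, 0.5, 0, 0, 0]
    - [0, 0, 0, 0.4, 0, 0, 0]
    - [0, 0, 0, 0, 0, 0, 0]

```text
t: 9.55
eef_pos: [0.3989, -0.3281, 0.006]
ee_rot: [1.0, 0.003, 0.001, 0.0]
contact_force: [-0.2, 0.6, 0.1]
finger_gap: 0.0425
grasp_force: 0.0
```

Call:
play_rows:
  steps:
    - [0, 0, 0.2, 0.1, 0, 0, 0]
    - [0, 0, 0, 0, 0, 0, 0]
    - [-1, 0, 0, 0, 0, 0, 0]
    - [-1, 0, 0, 0, 0, 0, 0]
    - [-1, 0, 0, 0, 0, 0, 0]
    - [-1, 0, 0, 0, 0, 0, 0]
    - [-1, 0, 0, 0, 0, 0, 0]
  newtons: 110

```text
t: 10.25
eef_pos: [0.3983, -0.3303, 0.0051]
ee_rot: [1.0, 0.003, 0.0, 0.0]
contact_force: [-1.0, 0.6, 9.4]
finger_gap: 0.0147
grasp_force: 107.8
```

Run:
```python
from h import *
s=bot.state();p=s['eef_pos'];print(p,s['grasp_force'],s['finger_gap'],s['contact_force'])
rows([.40,-.33,.16],0)
```

```text
[ 0.39831702 -0.33030895  0.00505055] 107.82139420509338 0.01471453843724086 [-0.99459774  0.64161435  9.40097604]
[0.04, -0.01, -3.87, 0.0, -0.0, 0.01]
[0.04, -0.01, -3.87, 0.0, -0.0, 0.01]
[0.04, -0.01, -3.87, 0.0, -0.0, 0.01]
[0.04, -0.01, -3.87, 0.0, -0.0, 0.01]
```

Call:
play_rows:
  steps:
    - [-1, 0, 0, -1, 0, 0, 0]
    - [-1, 0, 0, -3, 0, 0, 0]
    - [-1, 0, 0, -4, 0, 0, 0]
    - [-1, 0, 0, -4, 0, 0, 0]
    - [-1, 0, 0, -3, 0, 0, 0]
    - [-1, 0, -2, 0, 0, 0, 0.12]
    - [-1, 0, -4, 0, 0, 0, 0.12]
    - [-1, 0, -4, 0, 0, 0, 0.12]

```text
t: 11.05
eef_pos: [0.3994, -0.2293, 0.1551]
ee_rot: [1.0, -0.024, 0.0, 0.0]
contact_force: [-0.1, 0.1, -0.7]
finger_gap: 0.0145
grasp_force: 107.8
```

Call:
play_rows:
  steps:
    - [-1, 0.2, -4, 0, 0, 0, 0]
    - [-1, 0.2, -4, 0, 0, 0, 0]
    - [-1, 0.2, -3, 1, 0, 0, 0]
    - [-1, 0, -2, 2, 0, 0, 0]
    - [-1, 0, 0, 2, 0, 0, 0]
    - [-1, 0, 0, 0, 0, 0, 0]

```text
t: 11.65
eef_pos: [0.4098, -0.0994, 0.103]
ee_rot: [1.0, -0.022, -0.002, -0.0]
contact_force: [-0.0, -0.2, -0.6]
finger_gap: 0.0144
grasp_force: 107.8
```

Run:
```python
from h import *
s=bot.state();print(s['eef_pos'],s['grasp_force'],s['finger_gap'],s['contact_force'],R.from_quat(s['ee_rot']).as_euler('ZXY'))
c,im=snap('wrist','w5')
rows([.4106,-.0915,.0615],-.05)
for b in blobs(mask(im,'red'),200)[:6]: print('red',np.round(cv2.minAreaRect(b)[0]),*rect(c,b,.073))
```

```text
[ 0.40981544 -0.09939689  0.10302231] 107.81831860542297 0.014352286788832798 [-0.00474277 -0.16384471 -0.63929504] [ 3.09846089e+00 -7.06976872e-04  3.13816396e+00]
[-0.03, -0.85, 4.25, -0.0, 0.02, 0.04]
red [82. 19.] [ 0.5344 -0.0017] [15, 53] 1.493
red [309.  18.] [ 0.5292 -0.0983] [13, 47] 1.525
```

View pics/w5.png

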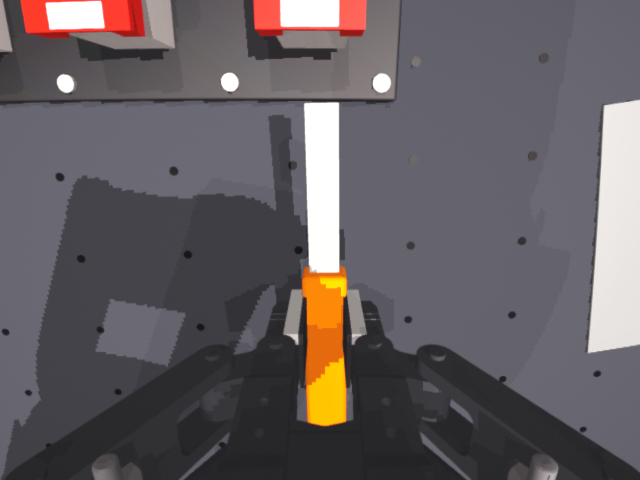

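Run:
```python
from h import *
c=bot.calibration('wrist');s=bot.state();r=R.from_quat(s['ee_rot'])
for z in(.104,.107,.110):
    t,b,l,rr=plane(c,[[322,103],[324,272],[304.5,103],[339,103]],z); print(z,r.inv().apply(t-s['eef_pos']),np.linalg.norm(t-b),np.linalg.norm(l-rr), r.inv().apply(b-s['eef_pos']))
# cover0 front edge on the top plane
print(plane(c,[[310,34],[255,33],[365,34]],.0655),plane(c,[[281,27],[340,27]],.073))
```

```text
0.104 [ 0.08407894 -0.00069753 -0.0001338 ] 0.0672554026779193 0.012651037550426304 [ 1.68271433e-02 -1.50430644e-05  6.93340169e-06]
0.107 [ 0.08396459 -0.0006771  -0.00313358] 0.06583521905977671 0.012383894754959542 [ 1.81329068e-02 -9.02640453e-06 -2.99581375e-03]
0.11 [ 0.08385025 -0.00065667 -0.00613335] 0.06441503544163413 0.012116751959492795 [ 1.94386703e-02 -3.00974464e-06 -5.99856091e-03]
[[ 0.52543172 -0.09883853  0.0655    ]
 [ 0.52703837 -0.07443138  0.0655    ]
 [ 0.5243811  -0.12325524  0.0655    ]] [[ 0.52722883 -0.08690713  0.073     ]
 [ 0.52607636 -0.11189703  0.073     ]]
```

Call:
play_rows:
  steps:
    - [-1, 0.1, -0.65, 2, 0, 0, 0.05]
    - [-1, 0, 0, 2.15, 0, 0, 0]
    - [-1, 0, 0, 0, 0, 0, 0]
    - [-1, 0, 0, 0, 0, 0, 0]

```text
t: 12.1
eef_pos: [0.413, -0.0944, 0.0636]
ee_rot: [1.0, -0.026, -0.0, 0.0]
contact_force: [1.1, 0.5, -0.8]
finger_gap: 0.0146
grasp_force: 107.8
```

Call:
play_rows:
  steps:
    - [-1, 0, -0.1, 0.2, 0, 0, 0]
    - [-1, 1.0, 0, 0, 0, 0, 0]
    - [-1, 1.0, 0, 0, 0, 0, 0]
    - [-1, 0, 0, 0, 0, 0, 0]

```text
t: 12.5
eef_pos: [0.4354, -0.0944, 0.0615]
ee_rot: [1.0, -0.026, 0.002, 0.0]
contact_force: [0.7, -0.2, -1.2]
finger_gap: 0.0144
grasp_force: 107.8
```

Call:
play_rows:
  steps:
    - [-1, 1.0, 0, 0, 0, 0, 0]
    - [-1, 0.5, 0, 0, 0, 0, 0]
    - [-1, 0.5, 0, 0, 0, 0, 0]
    - [-1, 0, 0, 0, 0, 0, 0]

```text
t: 12.9
eef_pos: [0.4535, -0.0951, 0.0608]
ee_rot: [1.0, -0.026, 0.0, 0.0]
contact_force: [0.3, 0.3, -0.3]
finger_gap: 0.0148
grasp_force: 107.8
```

Call:
play_rows:
  steps:
    - [-1, 0, 0, -0.3, 0, 0, 0]
    - [-1, 0, 0, -0.3, 0, 0, 0]
    - [-1, 0, 0, -0.3, 0, 0, 0]
    - [-1, 0, 0, 0, 0, 0, 0]

```text
t: 13.3
eef_pos: [0.4522, -0.0949, 0.0699]
ee_rot: [1.0, -0.026, -0.0, -0.0]
contact_force: [1.1, -0.5, -7.6]
finger_gap: 0.0148
grasp_force: 107.6
```

Call:
play_rows:
  steps:
    - [-1, 0, 0, -0.3, 0, 0, 0]
    - [-1, 0, 0, -0.4, 0, 0, 0]
    - [-1, 0, 0, -0.4, 0, 0, 0]
    - [-1, 0, 0, 0, 0, 0, 0]

```text
t: 13.7
eef_pos: [0.453, -0.0951, 0.0815]
ee_rot: [1.0, -0.026, 0.0, 0.0]
contact_force: [-0.6, -0.6, -0.7]
finger_gap: 0.0146
grasp_force: 108.6
```

Run:
```python
from h import *
c,im=snap('wrist','w6'); cv2.imwrite('pics/w6c.png',im[:320,150:560,::-1])
```

```text
(no output)
```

View pics/w6c.png

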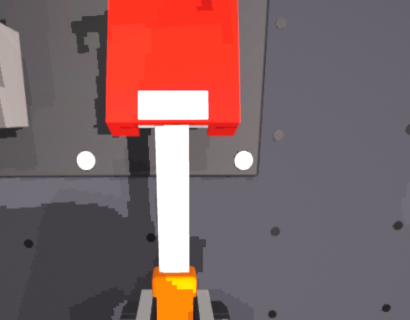

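Call:
play_rows:
  steps:
    - [-1, 0, 0, 0.6, 0, 0, 0]
    - [-1, 0, 0, 0.6, 0, 0, 0]
    - [-1, -1, 0, 0, 0, 0, 0]
    - [-1, -1, 0, 0, 0, 0, 0]
    - [-1, -2, 0, 0.4, 0, 0, 0]
    - [-1, 0, -2, 0.4, 0, 0, 0]
    - [-1, 0, -4, 0, 0, 0, 0]
    - [-1, 0, -4, 0, 0, 0, 0]

```text
t: 14.55
eef_pos: [0.4168, 0.0075, 0.0608]
ee_rot: [1.0, -0.027, -0.0, 0.0]
contact_force: [0.4, 0.1, -0.1]
finger_gap: 0.0142
grasp_force: 108.7
```

Call:
play_rows:
  steps:
    - [-1, 0, 0, 0, 0, 0, 0]
    - [-1, 0, 0, 0, 0, 0, 0]

```text
t: 14.75
eef_pos: [0.4171, 0.0074, 0.0608]
ee_rot: [1.0, -0.024, -0.0, 0.0]
contact_force: [-0.1, -0.1, -0.2]
finger_gap: 0.0144
grasp_force: 108.7
```

Run:
```python
from h import *
s=bot.state();print(s['eef_pos'],s['contact_force'],R.from_quat(s['ee_rot']).as_euler('ZXY'))
c,im=snap('wrist','w7')
for b in blobs(mask(im,'red'),200)[:6]: print('red',np.round(cv2.minAreaRect(b)[0]),*rect(c,b,.073))
for b in blobs(mask(im,'white'),200)[:6]: print('white',np.round(cv2.minAreaRect(b)[0]),*rect(c,b,.073),*rect(c,b,.065))
```

```text
[0.41712256 0.00744879 0.06082335] [-0.14151719 -0.08694961 -0.16408472] [3.09263809e+00 1.49603723e-04 3.14122533e+00]
red [324.   8.] [0.5292 0.0017] [5, 47] 1.521
red [54. 10.] [0.5344 0.0892] [6, 37] 1.52
red [584.   7.] [ 0.5267 -0.0811] [4, 16] 1.558
white [321. 187.] [0.4701 0.0055] [12, 62] -0.038 [0.4685 0.0056] [12, 66] -0.038
white [138.  17.] [0.53   0.0613] [8, 11] 0.011 [0.5321 0.0649] [8, 11] 0.011
white [618.   6.] [ 0.5269 -0.093 ] [4, 14] 1.565 [ 0.5288 -0.099 ] [4, 15] 1.565
white [428.  79.] [ 0.5066 -0.0313] [7, 7] 1.531 [ 0.5073 -0.0334] [7, 8] 1.531
white [222.  79.] [0.51   0.0368] [7, 7] 1.512 [0.5109 0.0388] [7, 7] 1.512
white [42. 82.] [0.5133 0.0981] [7, 7] 1.493 [0.5144 0.104 ] [7, 8] 1.493
```

View pics/w7.png

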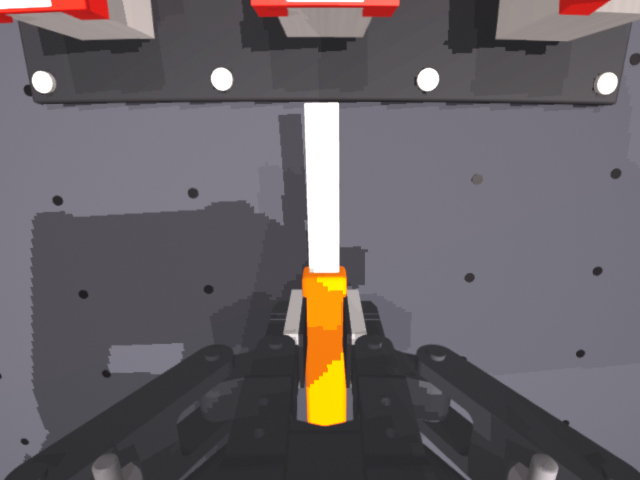

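Call:
play_rows:
  steps:
    - [-1, 0.5, 0.2, 0, 0, 0, 0]
    - [-1, 1, 0, 0, 0, 0, 0]
    - [-1, 1, 0, 0, 0, 0, 0]
    - [-1, 0.9, 0, 0, 0, 0, 0]
    - [-1, 0.75, 0, 0, 0, 0, 0]
    - [-1, 0, 0, 0, 0, 0, 0]

```text
t: 15.4
eef_pos: [0.4602, 0.0026, 0.0607]
ee_rot: [1.0, -0.026, 0.0, -0.0]
contact_force: [-0.3, -0.3, -0.7]
finger_gap: 0.0149
grasp_force: 108.7
```

Call:
play_rows:
  steps:
    - [-1, 0, 0, -0.3, 0, 0, 0]
    - [-1, 0, 0, -0.3, 0, 0, 0]
    - [-1, 0, 0, -0.3, 0, 0, 0]
    - [-1, 0, 0, 0, 0, 0, 0]

```text
t: 15.8
eef_pos: [0.4588, 0.0028, 0.0699]
ee_rot: [1.0, -0.026, -0.0, -0.0]
contact_force: [2.3, 0.8, -7.7]
finger_gap: 0.0144
grasp_force: 107.7
```

Call:
play_rows:
  steps:
    - [-1, 0, 0, -0.3, 0, 0, 0]
    - [-1, 0, 0, -0.4, 0, 0, 0]
    - [-1, 0, 0, -0.4, 0, 0, 0]
    - [-1, 0, 0, 0, 0, 0, 0]

```text
t: 16.2
eef_pos: [0.4595, 0.0028, 0.0815]
ee_rot: [1.0, -0.026, 0.0, -0.0]
contact_force: [-1.3, 1.0, -1.6]
finger_gap: 0.0147
grasp_force: 108.6
```

Call:
play_rows:
  steps:
    - [-1, 0, 0, 0.6, 0, 0, 0]
    - [-1, 0, 0, 0.6, 0, 0, 0]
    - [-1, -1, 0, 0, 0, 0, 0]
    - [-1, -1, 0, 0, 0, 0, 0]
    - [-1, -2, 0, 0.4, 0, 0, 0]
    - [-1, 0, -2, 0.4, 0, 0, 0]
    - [-1, 0, -4, 0, 0, 0, 0]
    - [-1, 0, -4, 0, 0, 0, 0]

```text
t: 17.0
eef_pos: [0.4234, 0.1053, 0.0608]
ee_rot: [1.0, -0.027, -0.0, 0.0]
contact_force: [0.9, 0.0, -1.0]
finger_gap: 0.0145
grasp_force: 108.8
```

Call:
play_rows:
  steps:
    - [-1, 0, 0, 0, 0, 0, 0]
    - [-1, 0, 0, 0, 0, 0, 0]

```text
t: 17.2
eef_pos: [0.4235, 0.1052, 0.0608]
ee_rot: [1.0, -0.024, -0.0, 0.0]
contact_force: [-0.1, -0.0, 0.0]
finger_gap: 0.0146
grasp_force: 108.8
```

Run:
```python
from h import *
s=bot.state();print(s['eef_pos'],s['contact_force'],R.from_quat(s['ee_rot']).as_euler('ZXY'))
c,im=snap('wrist','w8')
for b in blobs(mask(im,'red'),50)[:6]: print('red',np.round(cv2.minAreaRect(b)[0]),*rect(c,b,.073))
w=blobs(mask(im,'white'),900)[0].reshape(-1,2); print(w.min(0))
```

```text
[0.42349892 0.1051581  0.06075274] [-0.14420595 -0.00716639  0.04679688] [3.09262558e+00 3.06759566e-04 3.14103394e+00]
red [318.  10.] [0.5351 0.1015] [6, 47] 1.521
red [595.  10.] [0.5323 0.0126] [6, 29] 1.56
[  0 204]
```

Call:
play_rows:
  steps:
    - [-1, 0.5, 0, 0, 0, 0, 0]
    - [-1, 1, 0, 0, 0, 0, 0]
    - [-1, 1, 0, 0, 0, 0, 0]
    - [-1, 0.8, 0, 0, 0, 0, 0]
    - [-1, 0.7, 0, 0, 0, 0, 0]
    - [-1, 0, 0, 0, 0, 0, 0]

```text
t: 17.85
eef_pos: [0.4654, 0.1024, 0.0607]
ee_rot: [1.0, -0.026, 0.0, -0.0]
contact_force: [-0.1, -0.4, -0.0]
finger_gap: 0.0149
grasp_force: 108.8
```

Call:
play_rows:
  steps:
    - [-1, 0, 0, -0.3, 0, 0, 0]
    - [-1, 0, 0, -0.3, 0, 0, 0]
    - [-1, 0, 0, -0.3, 0, 0, 0]
    - [-1, 0, 0, 0, 0, 0, 0]

```text
t: 18.25
eef_pos: [0.464, 0.1026, 0.0699]
ee_rot: [1.0, -0.026, -0.0, 0.0]
contact_force: [2.1, -0.4, -8.4]
finger_gap: 0.0147
grasp_force: 107.8
```

Call:
play_rows:
  steps:
    - [-1, 0, 0, -0.3, 0, 0, 0]
    - [-1, 0, 0, -0.4, 0, 0, 0]
    - [-1, 0, 0, -0.4, 0, 0, 0]
    - [-1, 0, 0, 0, 0, 0, 0]

```text
t: 18.65
eef_pos: [0.4646, 0.1027, 0.0815]
ee_rot: [1.0, -0.026, 0.0, -0.0]
contact_force: [-0.8, 0.6, -1.3]
finger_gap: 0.0149
grasp_force: 108.6
```

Call:
play_rows:
  steps:
    - [-1, 0, 0, 0.6, 0, 0, 0]
    - [-1, 0, 0, 0.6, 0, 0, 0]
    - [-1, -1, 0, 0, 0, 0, 0]
    - [-1, -1, 0, 0, 0, 0, 0]
    - [-1, -3, 0, 0, 0, 0, 0]
    - [-1, -3, 0, -1, 0, 0, 0]
    - [-1, 0, 0, -3, 0, 0, 0]
    - [-1, 0, 0, -3, 0, 0, 0]

```text
t: 19.45
eef_pos: [0.3819, 0.1065, 0.139]
ee_rot: [1.0, -0.025, -0.001, 0.0]
contact_force: [1.0, 0.8, -1.1]
finger_gap: 0.0149
grasp_force: 108.8
```

Run:
```python
from h import *
print(bot.state()['eef_pos']); rows([.398,-.330,.13],.0)
snap('wrist','w9')
```

```text
[0.38186147 0.10650611 0.13897502]
[0.38, 4.35, 0.09, 0.0, 0.0, -0.04]
[0.36, 4.35, 0.09, 0.0, 0.0, -0.04]
[0.34, 4.35, 0.09, 0.0, 0.0, -0.04]
[0.32, 4.36, 0.09, 0.0, 0.0, -0.04]
[0.29, 4.36, 0.09, 0.0, 0.0, -0.04]
[0.27, 4.36, 0.09, 0.0, 0.0, -0.04]
[0.25, 4.36, 0.09, 0.0, 0.0, -0.04]
[0.23, 4.36, 0.09, 0.0, 0.0, -0.04]
[0.21, 4.36, 0.09, 0.0, 0.0, -0.04]
[0.18, 4.36, 0.09, 0.0, 0.0, -0.04]
```

View pics/w9.png

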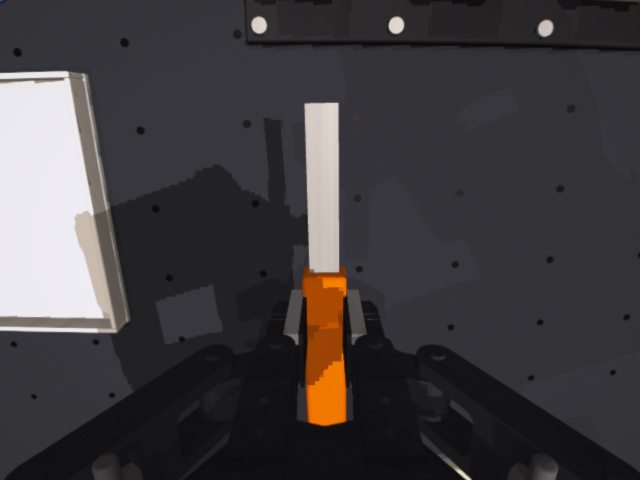

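Call:
play_rows:
  steps:
    - [-1, 0.4, 4.35, 0.1, 0, 0, -0.04]
    - [-1, 0.35, 4.35, 0.1, 0, 0, -0.04]
    - [-1, 0.35, 4.35, 0.1, 0, 0, -0.04]
    - [-1, 0.3, 4.35, 0.1, 0, 0, -0.04]
    - [-1, 0.3, 4.35, 0.1, 0, 0, -0.04]
    - [-1, 0.25, 4.35, 0.1, 0, 0, -0.04]
    - [-1, 0.25, 4.35, 0.1, 0, 0, -0.04]

```text
t: 20.2
eef_pos: [0.395, -0.1997, 0.1317]
ee_rot: [1.0, -0.006, 0.0, -0.0]
contact_force: [1.0, 0.9, -0.6]
finger_gap: 0.0146
grasp_force: 108.8
```

Call:
play_rows:
  steps:
    - [-1, 0.25, 4.35, 0.1, 0, 0, -0.04]
    - [-1, 0.2, 4.35, 0.1, 0, 0, -0.04]
    - [-1, 0.2, 4.2, 2, 0, 0, 0]
    - [-1, 0, 0, 4, 0, 0, 0]
    - [-1, 0, 0, 4, 0, 0, 0]
    - [-1, 0, 0, 1.5, 0, 0, 0]
    - [-1, 0, 0, 0, 0, 0, 0]

```text
t: 20.9
eef_pos: [0.3994, -0.3256, 0.0124]
ee_rot: [1.0, -0.001, -0.002, -0.002]
contact_force: [0.1, 0.1, -0.4]
finger_gap: 0.0144
grasp_force: 108.8
```

Call:
play_rows:
  steps:
    - [-1, 0, 0.1, 0.3, 0, 0, 0]
    - [-1, 0, 0, 0.2, 0, 0, 0]
    - [-1, 0, 0, 0.1, 0, 0, 0]
    - [-1, 0, 0, 0, 0, 0, 0]

```text
t: 21.3
eef_pos: [0.4019, -0.3286, 0.0095]
ee_rot: [1.0, -0.001, 0.001, 0.0]
contact_force: [0.4, -0.4, -0.8]
finger_gap: 0.0145
grasp_force: 108.8
```

Call:
play_rows:
  steps:
    - [-1, 0, 0, 0.2, 0, 0, 0]
    - [-1, 0, 0, 0.15, 0, 0, 0]
    - [-1, 0, 0, 0, 0, 0, 0]
    - [-1, 0, 0, 0, 0, 0, 0]

```text
t: 21.7
eef_pos: [0.4015, -0.3284, 0.0052]
ee_rot: [1.0, -0.001, -0.0, -0.0]
contact_force: [-0.1, 0.9, -1.0]
finger_gap: 0.0146
grasp_force: 108.8
```

Call:
play_rows:
  steps:
    - [-1, 0, 0, 0.05, 0, 0, 0]
    - [0, 0, 0, 0, 0, 0, 0]
    - [0, 0, 0, 0, 0, 0, 0]
    - [0, 0, 0, 0, 0, 0, 0]
    - [0, 0, 0, -1, 0, 0, 0]
    - [0.3, 0, 0, -4, 0, 0, 0]
    - [0.3, 0, 0, -5, 0, 0, 0]
    - [0.3, 0, 0, -5, 0, 0, 0]
  newtons: 30

```text
t: 22.5
eef_pos: [0.401, -0.328, 0.1568]
ee_rot: [1.0, -0.001, -0.0, -0.0]
contact_force: [0.4, -0.9, 0.5]
finger_gap: 0.0557
grasp_force: 0.0
```

Run:
```python
from h import *
s=bot.state();print(s['eef_pos'],s['finger_gap'])
rows([.5425,-.098,.175],-.05)
c,im=snap('top')
for col,z in(('orange',.016),('red',.075)):
  for b in blobs(mask(im,col)): print(col,cv2.minAreaRect(b)[0],*rect(c,b,z))
c,im=snap('scene','s1'); cv2.imwrite('pics/s1c.png',cv2.resize(im[180:290,100:480],(0,0),fx=2,fy=2)[:,:,::-1])
```

```text
[ 0.40097662 -0.32797504  0.15677982] 0.055650553175452394
[2.35, -3.84, -0.3, -0.0, 0.0, 0.06]
[2.32, -3.86, -0.3, -0.0, 0.0, 0.06]
[2.29, -3.87, -0.3, -0.0, 0.0, 0.06]
[2.26, -3.89, -0.3, -0.0, 0.0, 0.06]
[2.23, -3.91, -0.3, -0.0, 0.0, 0.06]
[2.2, -3.93, -0.3, -0.0, 0.0, 0.06]
orange (481.5, 339.0) [ 0.3762 -0.3271] [18, 88] -0.003
red (311.4552001953125, 251.5379638671875) [0.5634 0.1017] [48, 55] -0.035
red (394.5258483886719, 260.06036376953125) [ 0.5525 -0.0989] [48, 56] -0.032
red (353.0983581542969, 255.9180450439453) [0.5578 0.0011] [47, 55] -0.047
```

View pics/s1c.png

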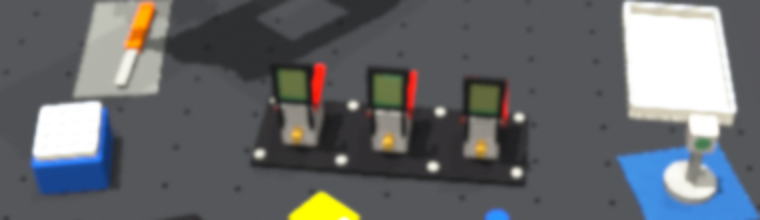

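The crop shows the post upright on the blue mat, tool on the grey mat, flaps upright with covers ajar in front of them.

Call:
play_rows:
  steps:
    - [0.6, 2.35, -3.85, -0.3, 0, 0, 0.06]
    - [0.6, 2.3, -3.85, -0.3, 0, 0, 0.06]
    - [0.6, 2.3, -3.85, -0.3, 0, 0, 0.06]
    - [0.6, 2.25, -3.9, -0.3, 0, 0, 0.06]
    - [0.6, 2.25, -3.9, -0.3, 0, 0, 0.06]
    - [0.6, 2.2, -3.95, -0.3, 0, 0, 0.06]
    - [0.6, 0, 0, 0, 0, 0, 0]
    - [0.6, 0, 0, 0, 0, 0, 0]

```text
t: 23.4
eef_pos: [0.5431, -0.0975, 0.1727]
ee_rot: [1.0, -0.025, -0.0, 0.0]
contact_force: [-0.1, -0.5, -0.2]
finger_gap: 0.0684
grasp_force: 0.0
```

Run:
```python
from h import *
s=bot.state();print(s['eef_pos'],s['finger_gap'])
rows([.5425,-.098,.062],-.05)
c,im=snap('wrist','w10')
for b in blobs(mask(im,'red'),100)[:6]: print('red',np.round(cv2.minAreaRect(b)[0]),*rect(c,b,.079))
```

```text
[ 0.5431265  -0.09752158  0.17274734] 0.06835281035218325
[-0.02, 0.02, 3.69, 0.0, 0.0, 0.0]
[-0.02, 0.02, 3.69, 0.0, 0.0, 0.0]
[-0.02, 0.02, 3.69, 0.0, 0.0, 0.0]
red [ 43. 224.] [0.5634 0.0956] [55, 64] -0.189
red [182. 224.] [ 0.5585 -0.0012] [52, 58] -0.094
red [327. 232.] [ 0.5478 -0.0995] [44, 47] 1.521
```

Call:
play_rows:
  steps:
    - [0.6, 0, 0.15, 3, 0, 0, 0]
    - [0.6, 0, 0, 4, 0, 0, 0]
    - [0.6, 0, 0, 2.5, 0, 0, 0]
    - [0.6, 0, 0, 1.5, 0, 0, 0]
    - [0.6, 0, 0, 0, 0, 0, 0]
    - [-1, 0, 0, 0, 0, 0, 0]
    - [-1, 0, 0, 0, 0, 0, 0]
    - [-1, 0, 0, 0, 0, 0, 0]
  newtons: 25

```text
t: 24.25
eef_pos: [0.5434, -0.1002, 0.064]
ee_rot: [1.0, -0.026, 0.001, 0.0]
contact_force: [-3.1, 1.5, 3.2]
finger_gap: 0.0458
grasp_force: 29.6
```

Call:
play_rows:
  steps:
    - [-1, 0, 0, 0, 0, 0, 0]
    - [-1, 0, 0, -0.5, 0, 0, 0]
    - [-1, 0, 0, -1, 0, 0, 0]
    - [-1, 0, 0, -1, 0, 0, 0]
    - [-1, 0, 0, 0, 0, 0, 0]

```text
t: 24.75
eef_pos: [0.5444, -0.1003, 0.0897]
ee_rot: [1.0, -0.026, 0.002, 0.0]
contact_force: [0.2, 0.3, -0.2]
finger_gap: 0.0455
grasp_force: 29.0
```

Call:
play_rows:
  steps:
    - [-1, 0, 0, -4, 0, 0, 0]
    - [-1, 0, 0, -4, 0, 0, 0]
    - [-1, 0, 0, -2.5, 0, 0, 0]
    - [-1, -1.1, -4.2, 0, 0, 0, 0]
    - [-1, -1.1, -4.2, 0, 0, 0, 0]
    - [-1, -1.1, -4.2, 0, 0, 0, 0]
    - [-1, -1.1, -4.2, 0, 0, 0, 0]
    - [-1, -1.1, -4.2, 0, 0, 0, 0]

```text
t: 25.55
eef_pos: [0.4985, 0.1141, 0.1931]
ee_rot: [1.0, -0.026, 0.0, -0.0]
contact_force: [1.7, -0.1, -0.0]
finger_gap: 0.0452
grasp_force: 27.1
```

Call:
play_rows:
  steps:
    - [-1, -1.1, -4.2, 0, 0, 0, 0]
    - [-1, -1.1, -4.2, 0, 0, 0, 0]
    - [-1, -1.1, -4.2, 0, 0, 0, 0]
    - [-1, -1.1, -4.2, 0, 0, 0, 0]
    - [-1, -1.1, -4.2, 0, 0, 0, 0]
    - [-1, 0, -1.2, 0, 0, 0, 0]
    - [-1, 0, 0, 0, 0, 0, 0]
    - [-1, 0, 0, 0, 0, 0, 0]

```text
t: 26.35
eef_pos: [0.4554, 0.3362, 0.1925]
ee_rot: [1.0, -0.026, -0.0, 0.0]
contact_force: [-0.1, 0.0, 0.2]
finger_gap: 0.0459
grasp_force: 27.1
```

Run:
```python
from h import *
s=bot.state();print(s['eef_pos'],s['finger_gap'])
rows([.455,.3337,.10],-.05)
c,im=snap('wrist','w11')
for col,z in(('red',.2),('white',.022)):
  for b in blobs(mask(im,col),200)[:3]: print(col,np.round(cv2.minAreaRect(b)[0]),*rect(c,b,z))
```

```text
[0.45541311 0.33624454 0.19254466] 0.045924158886158924
[-0.01, 0.12, 4.63, 0.0, 0.0, -0.0]
[-0.01, 0.13, 4.63, 0.0, 0.0, -0.0]
red [324. 296.] [0.4626 0.3357] [51, 60] -0.052
red [628.  58.] [0.5488 0.2257] [8, 29] 0.178
white [326. 223.] [0.4415 0.3348] [120, 128] -0.057
white [327.  27.] [0.6009 0.3265] [38, 53] 1.52
white [324. 346.] [0.3176 0.3431] [28, 60] 1.519
```

View pics/w11.png

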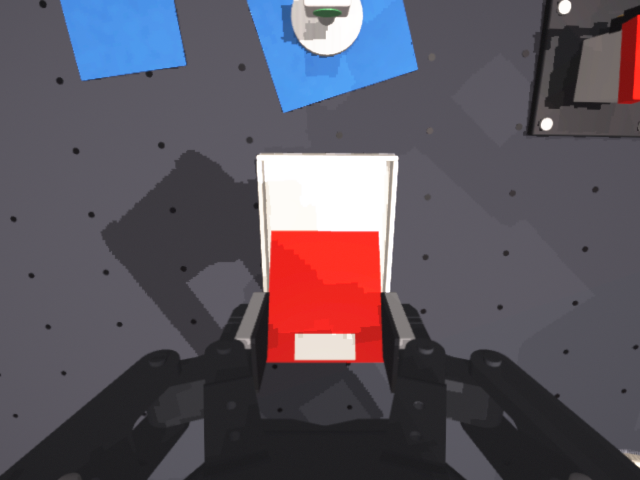

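Call:
play_rows:
  steps:
    - [-1, 0, 0.2, 4, 0, 0, 0]
    - [-1, 0, 0, 4.5, 0, 0, 0]
    - [-1, 0, 0, 4.5, 0, 0, 0]
    - [-1, 0, 0, 2.5, 0, 0, 0]
    - [-1, 0, 0, 1.5, 0, 0, 0]
    - [-1, 0, 0, 0.6, 0, 0, 0]
    - [-1, 0, 0, 0, 0, 0, 0]

```text
t: 27.1
eef_pos: [0.4553, 0.3338, 0.0167]
ee_rot: [1.0, -0.026, -0.001, 0.0]
contact_force: [1.3, -0.3, -1.0]
finger_gap: 0.046
grasp_force: 29.2
```

Call:
play_rows:
  steps:
    - [0.4, 0, 0, 0, 0, 0, 0]
    - [0.4, 0, 0, 0, 0, 0, 0]
    - [0.4, 0, 0, 0, 0, 0, 0]
    - [0.4, 0, 0, -2, 0, 0, 0]
    - [0.4, 0, 0, -5, 0, 0, 0]
    - [0.4, 0, 0, -5, 0, 0, 0]
    - [0.4, 0, 0, -5, 0, 0, 0]
    - [0.4, 0, 0, 0, 0, 0, 0]

```text
t: 27.9
eef_pos: [0.4589, 0.3376, 0.1943]
ee_rot: [1.0, -0.026, 0.005, -0.004]
contact_force: [0.2, 0.8, -0.5]
finger_gap: 0.0599
grasp_force: 0.0
```

Run:
```python
from h import *
s=bot.state();print(s['eef_pos'],s['finger_gap'])
rows([.5475,.0015,.19],-.05)
c,im=snap('wrist','w12')
for col,z in(('red',.018),('white',.022)):
  for b in blobs(mask(im,col),200)[:3]: print(col,np.round(cv2.minAreaRect(b)[0]),*rect(c,b,z))
```

```text
[0.45885862 0.33757682 0.1943069 ] 0.05991985744431006
[1.32, 4.14, 0.03, -0.01, -0.01, -0.0]
[1.32, 4.14, 0.04, -0.01, -0.01, -0.0]
[1.32, 4.14, 0.04, -0.01, -0.01, -0.0]
[1.32, 4.14, 0.04, -0.01, -0.01, -0.0]
[1.32, 4.14, 0.04, -0.01, -0.01, -0.0]
[1.32, 4.14, 0.05, -0.01, -0.01, -0.0]
[1.32, 4.14, 0.05, -0.01, -0.01, -0.0]
[1.32, 4.14, 0.05, -0.01, -0.01, -0.0]
red [330. 215.] [0.4558 0.3336] [46, 54] -0.068
red [638.  67.] [0.5692 0.0748] [13, 66] -0.008
white [329. 261.] [0.4051 0.3368] [119, 198] -0.056
white [347.  36.] [0.5991 0.3145] [22, 49] -0.729
white [332.   7.] [0.6207 0.3251] [10, 34] 1.518
```

Call:
play_rows:
  steps:
    - [0.6, 1.3, 4.15, 0, 0, 0, 0]
    - [0.6, 1.3, 4.15, 0, 0, 0, 0]
    - [0.6, 1.3, 4.15, 0, 0, 0, 0]
    - [0.6, 1.3, 4.15, 0, 0, 0, 0]
    - [0.6, 1.3, 4.15, 0, 0, 0, 0]
    - [0.6, 1.3, 4.15, 0, 0, 0, 0]
    - [0.6, 1.3, 4.15, 0, 0, 0, 0]
    - [0.6, 1.3, 4.1, 0, 0, 0, 0]

```text
t: 28.75
eef_pos: [0.5416, -0.0031, 0.1858]
ee_rot: [1.0, -0.026, -0.001, -0.0]
contact_force: [0.2, 0.5, -0.9]
finger_gap: 0.0682
grasp_force: 0.0
```

Call:
play_rows:
  steps:
    - [0.6, 0, 0, 0, 0, 0, 0]
    - [0.6, 0, 0, 0, 0, 0, 0]

```text
t: 28.95
eef_pos: [0.5415, -0.0022, 0.1857]
ee_rot: [1.0, -0.027, -0.001, -0.0]
contact_force: [0.1, 0.0, -0.5]
finger_gap: 0.0684
grasp_force: 0.0
```

Run:
```python
from h import *
s=bot.state();print(s['eef_pos'],s['finger_gap'])
rows([.5475,.0013,.062],-.05)
c,im=snap('wrist','w13')
for b in blobs(mask(im,'red'),100)[:6]: print('red',np.round(cv2.minAreaRect(b)[0]),*rect(c,b,.079))
```

```text
[ 0.54150835 -0.00217011  0.18572745] 0.06844435394027759
[0.2, -0.13, 4.12, -0.0, 0.0, -0.01]
[0.2, -0.13, 4.12, -0.0, 0.0, -0.01]
[0.2, -0.13, 4.12, -0.0, 0.0, -0.01]
red [180. 211.] [0.5637 0.0989] [51, 58] -0.106
red [320. 218.] [0.5522 0.0009] [43, 47] 1.522
red [ 11. 313.] [0.4895 0.2505] [26, 47] -0.097
```

Call:
play_rows:
  steps:
    - [0.6, 0.6, -0.35, 3.5, 0, 0, 0]
    - [0.6, 0, 0, 4.5, 0, 0, 0]
    - [0.6, 0, 0, 2.9, 0, 0, 0]
    - [0.6, 0, 0, 1.5, 0, 0, 0]
    - [0.6, 0, 0, 0, 0, 0, 0]
    - [-1, 0, 0, 0, 0, 0, 0]
    - [-1, 0, 0, 0, 0, 0, 0]
    - [-1, 0, 0, 0, 0, 0, 0]

```text
t: 29.8
eef_pos: [0.5488, 0.002, 0.064]
ee_rot: [1.0, -0.025, 0.001, 0.0]
contact_force: [-1.9, -1.6, 2.8]
finger_gap: 0.0456
grasp_force: 29.6
```

Call:
play_rows:
  steps:
    - [-1, 0, 0, 0, 0, 0, 0]
    - [-1, 0, 0, -0.5, 0, 0, 0]
    - [-1, 0, 0, -1, 0, 0, 0]
    - [-1, 0, 0, -3, 0, 0, 0]
    - [-1, 0, 0, -4, 0, 0, 0]
    - [-1, 0, 0, -4, 0, 0, 0]
    - [-1, 0, 0, 0, 0, 0, 0]

```text
t: 30.5
eef_pos: [0.5519, 0.002, 0.194]
ee_rot: [1.0, -0.026, 0.005, -0.0]
contact_force: [0.4, 0.7, -0.5]
finger_gap: 0.0457
grasp_force: 27.2
```

Run:
```python
from h import *
s=bot.state();print(s['eef_pos'],s['finger_gap'])
rows([.389,.337,.19],-.05)
```

```text
[0.55189759 0.00196744 0.19401122] 0.045698736944652894
[-2.25, -4.08, 0.03, -0.0, -0.01, -0.0]
[-2.25, -4.08, 0.03, -0.0, -0.01, -0.0]
[-2.25, -4.08, 0.04, -0.0, -0.01, -0.0]
[-2.25, -4.08, 0.04, -0.0, -0.01, -0.0]
[-2.25, -4.08, 0.04, -0.0, -0.01, -0.0]
[-2.25, -4.08, 0.04, -0.0, -0.01, -0.0]
[-2.24, -4.08, 0.05, -0.0, -0.01, -0.0]
[-2.24, -4.08, 0.05, -0.0, -0.01, -0.0]
```

Call:
play_rows:
  steps:
    - [-1, -2.25, -4.1, 0, 0, 0, 0]
    - [-1, -2.25, -4.1, 0, 0, 0, 0]
    - [-1, -2.25, -4.1, 0, 0, 0, 0]
    - [-1, -2.25, -4.1, 0, 0, 0, 0]
    - [-1, -2.25, -4.1, 0, 0, 0, 0]
    - [-1, -2.25, -4.1, 0, 0, 0, 0]
    - [-1, -2.2, -4.1, 0, 0, 0, 0]
    - [-1, -2.2, -4.1, 0, 0, 0, 0]

```text
t: 31.3
eef_pos: [0.3852, 0.3403, 0.188]
ee_rot: [1.0, -0.026, 0.0, -0.0]
contact_force: [0.7, 0.4, -1.1]
finger_gap: 0.0457
grasp_force: 27.1
```

Call:
play_rows:
  steps:
    - [-1, 0, 0, 0, 0, 0, 0]
    - [-1, 0, 0, 0, 0, 0, 0]

```text
t: 31.5
eef_pos: [0.3857, 0.3394, 0.1877]
ee_rot: [1.0, -0.024, -0.0, 0.0]
contact_force: [0.7, -0.2, -1.0]
finger_gap: 0.0457
grasp_force: 27.2
```

Call:
play_rows:
  steps:
    - [-1, 0.2, 0.2, 4, 0, 0, 0]
    - [-1, 0, 0, 4.5, 0, 0, 0]
    - [-1, 0, 0, 4.5, 0, 0, 0]
    - [-1, 0, 0, 2.3, 0, 0, 0]
    - [-1, 0, 0, 1.2, 0, 0, 0]
    - [-1, 0, 0, 0.6, 0, 0, 0]
    - [-1, 0, 0, 0.4, 0, 0, 0]
    - [-1, 0, 0, 0, 0, 0, 0]

```text
t: 32.3
eef_pos: [0.388, 0.335, 0.0133]
ee_rot: [1.0, -0.026, -0.001, 0.001]
contact_force: [-3.6, -1.5, 4.5]
finger_gap: 0.0458
grasp_force: 30.6
```

Call:
play_rows:
  steps:
    - [0.2, 0, 0, 0, 0, 0, 0]
    - [0.4, 0, 0, 0, 0, 0, 0]
    - [0.4, 0, 0, 0, 0, 0, 0]
    - [0.4, 0, 0, -2, 0, 0, 0]
    - [0.4, 0, 0, -5, 0, 0, 0]
    - [0.4, 0, 0, -5, 0, 0, 0]
    - [0.4, 0, 0, -5, 0, 0, 0]
    - [0.4, 0, 0, 0, 0, 0, 0]

```text
t: 33.1
eef_pos: [0.3917, 0.3392, 0.1897]
ee_rot: [1.0, -0.026, 0.004, -0.004]
contact_force: [1.1, 0.2, -0.5]
finger_gap: 0.0598
grasp_force: 0.0
```

Run:
```python
from h import *
s=bot.state();print(s['eef_pos'],s['finger_gap'])
rows([.5527,.1015,.185],-.05)
c,im=snap('wrist','w14')
for col,z in(('red',.018),('white',.022)):
  for b in blobs(mask(im,col),200)[:3]: print(col,np.round(cv2.minAreaRect(b)[0]),*rect(c,b,z))
```

```text
[0.39165122 0.33919551 0.18965986] 0.059799883892537084
[2.88, 3.82, 0.07, -0.01, -0.01, -0.0]
[2.88, 3.82, 0.07, -0.01, -0.01, -0.0]
[2.88, 3.82, 0.07, -0.01, -0.01, -0.0]
[2.88, 3.82, 0.07, -0.01, -0.01, -0.0]
[2.88, 3.82, 0.08, -0.01, -0.01, -0.0]
[2.88, 3.82, 0.08, -0.01, -0.01, -0.0]
red [328. 138.] [0.455  0.3339] [45, 53] -0.055
red [330. 216.] [0.3879 0.3357] [46, 54] -0.049
white [325. 187.] [0.4078 0.3373] [105, 181] -0.056
white [328. 190.] [0.4046 0.3368] [119, 198] -0.055
white [626. 440.] [0.1137 0.0148] [30, 37] 0.243
```

Call:
play_rows:
  steps:
    - [0.4, -0.3, 0.3, 4, 0, 0, 0]
    - [0.4, 0, 0, 4.5, 0, 0, 0]
    - [0.4, 0, 0, 4.5, 0, 0, 0]
    - [0.4, 0, 0, 2.8, 0, 0, 0]
    - [0.4, 0, 0, 1.4, 0, 0, 0]
    - [0.4, 0, 0, 0, 0, 0, 0]
    - [-1, 0, 0, 0, 0, 0, 0]
    - [-1, 0, 0, 0, 0, 0, 0]

```text
t: 33.95
eef_pos: [0.3861, 0.3344, 0.0121]
ee_rot: [1.0, -0.026, 0.001, -0.001]
contact_force: [-0.1, 0.2, 0.1]
finger_gap: 0.0457
grasp_force: 25.6
```

Call:
play_rows:
  steps:
    - [-1, 0, 0, 0, 0, 0, 0]
    - [-1, 0, 0, -0.2, 0, 0, 0]
    - [-1, 0.5, 0, 0, 0, 0, 0]
    - [-1, 0.5, 0, 0, 0, 0, 0]
    - [-1, 0, 0, 0.2, 0, 0, 0]
    - [-1, 0, 0, 0, 0, 0, 0]
    - [0.4, 0, 0, 0, 0, 0, 0]
    - [0.4, 0, 0, 0, 0, 0, 0]

```text
t: 34.75
eef_pos: [0.3951, 0.3331, 0.0106]
ee_rot: [1.0, -0.026, -0.0, 0.0]
contact_force: [-0.7, -0.7, 0.1]
finger_gap: 0.0598
grasp_force: 0.0
```

Call:
play_rows:
  steps:
    - [0.4, 0, 0, 0, 0, 0, 0]
    - [0.4, 0, 0, -2, 0, 0, 0]
    - [0.4, 0, 0, -5, 0, 0, 0]
    - [0.4, 0, 0, -5, 0, 0, 0]
    - [0.4, 0, 0, -5, 0, 0, 0]
    - [0.4, 0, 0, 0, 0, 0, 0]

```text
t: 35.35
eef_pos: [0.3981, 0.3358, 0.1872]
ee_rot: [1.0, -0.026, 0.004, -0.004]
contact_force: [0.5, 0.7, -0.9]
finger_gap: 0.0597
grasp_force: 0.0
```

Run:
```python
from h import *
s=bot.state();print(s['eef_pos'],s['finger_gap'])
rows([.5527,.1015,.185],-.05)
c,im=snap('wrist','w15')
for col,z in(('red',.018),('white',.022)):
  for b in blobs(mask(im,col),200)[:3]: print(col,np.round(cv2.minAreaRect(b)[0]),*rect(c,b,z))
```

```text
[0.39813515 0.33576798 0.18721843] 0.05970505720687157
[2.77, 3.77, 0.03, -0.01, -0.01, -0.0]
[2.77, 3.77, 0.03, -0.01, -0.01, -0.0]
[2.77, 3.77, 0.03, -0.01, -0.01, -0.0]
[2.77, 3.77, 0.03, -0.01, -0.01, -0.0]
[2.77, 3.77, 0.04, -0.01, -0.01, -0.0]
[2.77, 3.77, 0.04, -0.01, -0.01, -0.0]
red [324. 147.] [0.4547 0.3339] [46, 52] -0.051
red [328. 212.] [0.399  0.3335] [46, 54] -0.05
white [321. 195.] [0.4082 0.337 ] [105, 181] -0.055
white [324. 197.] [0.4049 0.3369] [119, 198] -0.057
white [628. 445.] [0.1192 0.003 ] [19, 45] 0.795
```

Call:
play_rows:
  steps:
    - [0.6, 2.8, 3.75, 0, 0, 0, 0]
    - [0.6, 2.8, 3.75, 0, 0, 0, 0]
    - [0.6, 2.8, 3.75, 0, 0, 0, 0]
    - [0.6, 2.75, 3.75, 0, 0, 0, 0]
    - [0.6, 2.75, 3.8, 0, 0, 0, 0]
    - [0.6, 2.75, 3.8, 0, 0, 0, 0]
    - [0.6, 0, 0, 0, 0, 0, 0]
    - [0.6, 0, 0, 0, 0, 0, 0]

```text
t: 36.2
eef_pos: [0.549, 0.0979, 0.179]
ee_rot: [1.0, -0.027, -0.002, 0.0]
contact_force: [-0.1, -0.5, -0.8]
finger_gap: 0.0685
grasp_force: 0.0
```

Run:
```python
from h import *
s=bot.state();print(s['eef_pos'],s['finger_gap'])
rows([.5527,.1015,.062],-.05)
c,im=snap('wrist','w16')
for b in blobs(mask(im,'red'),100)[:6]: print('red',np.round(cv2.minAreaRect(b)[0]),*rect(c,b,.079))
```

```text
[0.54904077 0.0978886  0.17900112] 0.06850026974531254
[0.13, -0.13, 3.9, 0.0, 0.01, -0.01]
[0.12, -0.13, 3.9, 0.0, 0.01, -0.01]
[0.12, -0.13, 3.9, 0.0, 0.01, -0.01]
red [318. 220.] [0.5603 0.1013] [47, 48] -0.054
red [ 93. 330.] [0.4768 0.2815] [45, 80] 0.001
```

Call:
play_rows:
  steps:
    - [0.6, 0.4, -0.4, 3.5, 0, 0, 0]
    - [0.6, 0, 0, 4.2, 0, 0, 0]
    - [0.6, 0, 0, 2.6, 0, 0, 0]
    - [0.6, 0, 0, 1.4, 0, 0, 0]
    - [0.6, 0, 0, 0, 0, 0, 0]
    - [-1, 0, 0, 0, 0, 0, 0]
    - [-1, 0, 0, 0, 0, 0, 0]
    - [-1, 0, 0, 0, 0, 0, 0]

```text
t: 37.05
eef_pos: [0.5547, 0.1024, 0.0655]
ee_rot: [1.0, -0.025, 0.001, 0.0]
contact_force: [-0.8, -4.6, 1.6]
finger_gap: 0.0456
grasp_force: 26.8
```

Call:
play_rows:
  steps:
    - [-1, 0, 0, 0, 0, 0, 0]
    - [-1, 0, 0, -0.5, 0, 0, 0]
    - [-1, 0, 0, -1, 0, 0, 0]
    - [-1, 0, 0, -3, 0, 0, 0]
    - [-1, 0, 0, -4, 0, 0, 0]
    - [-1, 0, 0, -4, 0, 0, 0]
    - [-1, 0, 0, 0, 0, 0, 0]

```text
t: 37.75
eef_pos: [0.5577, 0.1038, 0.1954]
ee_rot: [1.0, -0.026, 0.005, -0.001]
contact_force: [0.9, -0.7, -0.6]
finger_gap: 0.0455
grasp_force: 27.0
```

Run:
```python
from h import *
s=bot.state();print(s['eef_pos'],s['finger_gap'])
rows([.340,.338,.19],-.05)
```

```text
[0.55767246 0.1037744  0.19542786] 0.04546239996263787
[-3.28, -3.18, 0.05, -0.0, -0.01, -0.0]
[-3.28, -3.18, 0.06, -0.0, -0.01, -0.0]
[-3.28, -3.18, 0.06, -0.0, -0.01, -0.0]
[-3.28, -3.18, 0.06, -0.0, -0.01, -0.0]
[-3.28, -3.18, 0.07, -0.0, -0.01, -0.0]
[-3.27, -3.19, 0.07, -0.0, -0.01, -0.0]
[-3.27, -3.19, 0.07, -0.0, -0.01, -0.0]
```

Call:
play_rows:
  steps:
    - [-1, -3.25, -3.2, 0, 0, 0, 0]
    - [-1, -3.25, -3.2, 0, 0, 0, 0]
    - [-1, -3.25, -3.2, 0, 0, 0, 0]
    - [-1, -3.25, -3.2, 0, 0, 0, 0]
    - [-1, -3.25, -3.2, 0, 0, 0, 0]
    - [-1, -3.2, -3.2, 0, 0, 0, 0]
    - [-1, -3.2, -3.2, 0, 0, 0, 0]
    - [-1, 0, 0, 0, 0, 0, 0]

```text
t: 38.55
eef_pos: [0.3361, 0.3415, 0.1891]
ee_rot: [1.0, -0.024, -0.0, -0.001]
contact_force: [-0.1, -0.2, -1.0]
finger_gap: 0.0458
grasp_force: 26.9
```

Run:
```python
from h import *
s=bot.state();print(s['eef_pos'],s['finger_gap'])
rows([.340,.336,.014],-.05)
c,im=snap('wrist','w17')
for b in blobs(mask(im,'red'),100)[:6]: print('red',np.round(cv2.minAreaRect(b)[0]),*rect(c,b,.205))
```

```text
[0.33612337 0.34148441 0.18914636] 0.04580500603660955
[0.11, 0.14, 4.38, -0.0, 0.0, 0.0]
[0.11, 0.14, 4.38, -0.0, 0.0, 0.0]
[0.11, 0.14, 4.38, -0.0, 0.0, 0.0]
[0.1, 0.13, 4.38, -0.0, 0.0, 0.0]
red [324. 298.] [0.3472 0.3407] [47, 56] -0.047
red [328.  64.] [0.4309 0.3358] [18, 22] -0.057
red [330. 138.] [0.4081 0.3357] [18, 21] -0.047
```

Call:
play_rows:
  steps:
    - [-1, -0.5, 0.5, 4, 0, 0, 0]
    - [-1, 0, 0, 4.5, 0, 0, 0]
    - [-1, 0, 0, 4.5, 0, 0, 0]
    - [-1, 0, 0, 2.3, 0, 0, 0]
    - [-1, 0, 0, 1, 0, 0, 0]
    - [-1, 0, 0, 0.6, 0, 0, 0]
    - [-1, 0, 0, 0, 0, 0, 0]

```text
t: 39.3
eef_pos: [0.334, 0.3324, 0.0199]
ee_rot: [1.0, -0.026, -0.001, 0.001]
contact_force: [0.1, -0.5, 0.2]
finger_gap: 0.0455
grasp_force: 28.7
```

Run:
```python
from h import *
s=bot.state();print(s['eef_pos'],s['contact_force'])
c,im=snap('wrist','w18'); cv2.imwrite('pics/w18c.png',im[100:420,150:500,::-1])
```

```text
[0.33404993 0.33241491 0.01987797] [ 0.12287951 -0.46319939  0.22003392]
```

View pics/w18c.png

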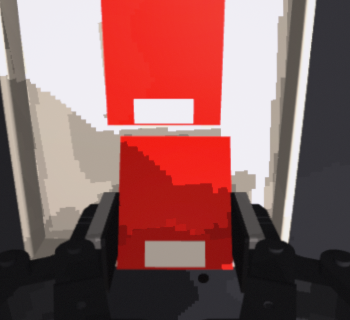

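Call:
play_rows:
  steps:
    - [-1, -0.2, -0.2, 0.3, 0, 0, 0]
    - [-1, 0, 0, 0.3, 0, 0, 0]
    - [-1, 0, 0, 0, 0, 0, 0]
    - [0.2, 0, 0, 0, 0, 0, 0]
    - [0.4, 0, 0, 0, 0, 0, 0]
    - [0.4, 0, 0, 0, 0, 0, 0]
    - [0.4, 0, 0, -2, 0, 0, 0]
    - [0.4, 0, 0, -5, 0, 0, 0]

```text
t: 40.15
eef_pos: [0.3305, 0.3336, 0.0818]
ee_rot: [1.0, -0.026, -0.002, 0.003]
contact_force: [1.0, 0.7, 0.1]
finger_gap: 0.0595
grasp_force: 0.0
```

Call:
play_rows:
  steps:
    - [0.4, 0, 0, -5, 0, 0, 0]
    - [0.4, 0, 0, -5, 0, 0, 0]
    - [0.4, 0, 0, 0, 0, 0, 0]

```text
t: 40.45
eef_pos: [0.3352, 0.3383, 0.1902]
ee_rot: [1.0, -0.026, 0.004, -0.004]
contact_force: [-0.0, 0.0, 0.0]
finger_gap: 0.0596
grasp_force: 0.0
```

Run:
```python
from h import *
s=bot.state();print(s['eef_pos'],s['contact_force'])
c,im=snap('wrist','w19'); cv2.imwrite('pics/w19c.png',im[100:420,150:500,::-1])
for b in blobs(mask(im,'red'),100)[:6]: print('red',np.round(cv2.minAreaRect(b)[0]),*rect(c,b,.018))
for b in blobs(mask(im,'white'),100)[:6]: print('w',np.round(cv2.minAreaRect(b)[0]),*rect(c,b,.022))
```

```text
[0.33515156 0.33830661 0.19023474] [-0.02666929  0.02726768  0.04084415]
red [324.  66.] [0.4544 0.3338] [45, 53] -0.055
red [328. 139.] [0.3979 0.3335] [46, 52] -0.052
red [329. 211.] [0.3361 0.3357] [46, 55] -0.051
w [321. 122.] [0.4049 0.3373] [105, 181] -0.055
w [324. 123.] [0.4032 0.3363] [118, 196] -0.055
w [252.  98.] [0.4294 0.3931] [4, 145] -0.057
w [624. 400.] [0.1187 0.0222] [24, 47] 1.001
w [329. 235.] [0.3158 0.3365] [9, 21] 1.522
```

View pics/w19c.png

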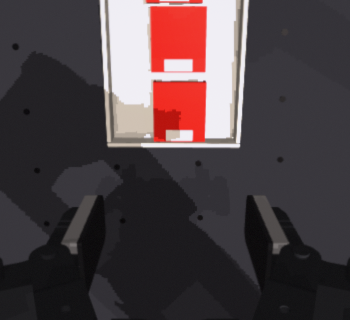

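Run:
```python
from h import *
rows([.631,.098,.19],-.05)
c,im=snap('top')
for b in blobs(mask(im,'blue'),60)[:8]: print('blue',np.round(cv2.minAreaRect(b)[0]),*rect(c,b,.1))
```

```text
[3.86, 2.79, -0.03, -0.0, -0.0, -0.0]
[3.86, 2.79, -0.03, -0.0, -0.0, -0.0]
[3.86, 2.79, -0.03, -0.0, -0.0, -0.0]
[3.86, 2.8, -0.03, -0.0, -0.0, -0.0]
[3.86, 2.8, -0.03, -0.0, -0.0, -0.0]
[3.86, 2.8, -0.03, -0.0, -0.0, -0.0]
[3.86, 2.8, -0.03, -0.0, -0.0, -0.0]
[3.86, 2.8, -0.03, -0.0, -0.0, -0.0]
blue [226. 233.] [0.5931 0.3058] [112, 112] 0.249
blue [162. 224.] [0.6063 0.4643] [87, 87] -1.507
blue [244. 168.] [0.7577 0.2759] [85, 87] 0.076
blue [488. 243.] [ 0.5997 -0.3201] [83, 86] 0.194
```

Call:
play_rows:
  steps:
    - [-1, 3.85, 2.8, 0, 0, 0, 0]
    - [-1, 3.85, 2.8, 0, 0, 0, 0]
    - [-1, 3.85, 2.8, 0, 0, 0, 0]
    - [-1, 3.85, 2.8, 0, 0, 0, 0]
    - [-1, 3.85, 2.8, 0, 0, 0, 0]
    - [-1, 3.85, 2.8, 0, 0, 0, 0]
    - [-1, 3.85, 2.8, 0, 0, 0, 0]
    - [-1, 3.85, 2.8, 0, 0, 0, 0]
  newtons: 40

```text
t: 41.35
eef_pos: [0.6284, 0.0941, 0.1812]
ee_rot: [1.0, -0.026, -0.002, 0.0]
contact_force: [-0.0, 0.8, -0.0]
finger_gap: 0.0
grasp_force: 0.0
```

Call:
play_rows:
  steps:
    - [-1, 0, 0, 0, 0, 0, 0]
    - [-1, 0, 0, 0, 0, 0, 0]

```text
t: 41.55
eef_pos: [0.6275, 0.0948, 0.1811]
ee_rot: [1.0, -0.027, -0.002, 0.0]
contact_force: [0.5, 0.8, 0.0]
finger_gap: -0.0001
grasp_force: 0.0
```

Run:
```python
from h import *
s=bot.state();print(s['eef_pos'],s['finger_gap'])
rows([.631,.0976,.118],-.05)
snap('wrist','w20')
```

```text
[0.62754183 0.09477791 0.18110878] -0.00010075317930638624
[0.18, -0.15, 3.15, 0.0, 0.01, -0.01]
[0.17, -0.15, 3.16, 0.0, 0.01, -0.01]
```

View pics/w20.png

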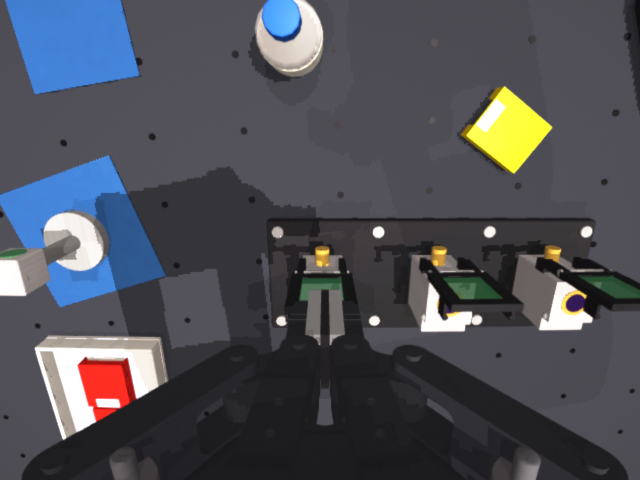

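Run:
```python
from h import *
c=bot.calibration('wrist'); print(plane(c,[[437,302],[515,306],[577,300],[350,298],[290,298]],.130)); print(project(c,[[.5908,-.0006,.073],[.5908,-.0006,.130],[.5958,.0993,.130]]))
```

```text
[[ 0.59814372  0.02995055  0.13      ]
 [ 0.59261182 -0.01752018  0.13      ]
 [ 0.59428108 -0.0554306   0.13      ]
 [ 0.60368027  0.08155581  0.13      ]
 [ 0.60554576  0.11689211  0.13      ]]
[[455.12753077 272.01418481]
 [486.89986213 310.19706723]
 [320.70787731 311.20995753]]
```

Call:
play_rows:
  steps:
    - [-1, 0.35, -0.3, 3.2, 0, 0, 0]
    - [-1, 0, 0, 3.1, 0, 0, 0]
    - [-1, 0, 0, 0, 0, 0, 0]
    - [-1, 0, 0, 0, 0, 0, 0]

```text
t: 42.0
eef_pos: [0.6307, 0.0995, 0.1205]
ee_rot: [1.0, -0.025, -0.001, 0.0]
contact_force: [-0.1, 0.2, -0.2]
finger_gap: -0.0001
grasp_force: 0.0
```

Call:
play_rows:
  steps:
    - [-1, -1.1, 0, 0, 0, 0, 0]
    - [-1, -1.1, 0, 0, 0, 0, 0]
    - [-1, -0.8, 0, 0.1, 0, 0, 0]
    - [-1, -0.8, 0, 0.1, 0, 0, 0]
    - [-1, -0.7, 0, 0.3, 0, 0, 0]
    - [-1, -0.7, 0, 0.4, 0, 0, 0]
    - [-1, 0, 0, 0, 0, 0, 0]

```text
t: 42.7
eef_pos: [0.5783, 0.1013, 0.111]
ee_rot: [1.0, -0.026, -0.001, 0.0]
contact_force: [-1.0, 0.3, 0.4]
finger_gap: 0.0002
grasp_force: 0.0
```

Call:
play_rows:
  steps:
    - [-1, -0.5, 0, 0.6, 0, 0, 0]
    - [-1, -0.5, 0, 0.7, 0, 0, 0]
    - [-1, -0.3, 0, 0.5, 0, 0, 0]
    - [-1, -0.2, 0, 0.6, 0, 0, 0]
    - [-1, -0.5, 0, 0, 0, 0, 0]
    - [-1, -0.5, 0, 0, 0, 0, 0]
    - [-1, 0, 0, 0, 0, 0, 0]

```text
t: 43.4
eef_pos: [0.5542, 0.1027, 0.0877]
ee_rot: [1.0, -0.026, -0.0, 0.0]
contact_force: [-0.4, 0.2, 0.1]
finger_gap: -0.0001
grasp_force: 0.0
```

Call:
play_rows:
  steps:
    - [-1, 0, 0, 0.3, 0, 0, 0]
    - [-1, 0, 0, 0.2, 0, 0, 0]
    - [-1, 0, 0, 0, 0, 0, 0]

```text
t: 43.7
eef_pos: [0.555, 0.1027, 0.0827]
ee_rot: [1.0, -0.026, -0.0, -0.0]
contact_force: [-0.8, -0.6, 1.8]
finger_gap: 0.0006
grasp_force: 0.7
```

Call:
play_rows:
  steps:
    - [-1, 0, 0, 0.2, 0, 0, 0]
    - [-1, 0, 0, 0.2, 0, 0, 0]
    - [-1, 0, 0, 0, 0, 0, 0]

```text
t: 44.0
eef_pos: [0.555, 0.1027, 0.0785]
ee_rot: [1.0, -0.026, -0.0, 0.0]
contact_force: [0.7, -0.3, -0.1]
finger_gap: 0.0001
grasp_force: 0.0
```

Call:
play_rows:
  steps:
    - [-1, 0, 0, 0.2, 0, 0, 0]
    - [-1, 0, 0, 0.1, 0, 0, 0]
    - [-1, 0, 0, 0, 0, 0, 0]

```text
t: 44.3
eef_pos: [0.5552, 0.1027, 0.0756]
ee_rot: [1.0, -0.026, 0.0, 0.0]
contact_force: [1.0, 0.4, -0.6]
finger_gap: 0.0
grasp_force: 0.0
```

Call:
play_rows:
  steps:
    - [-1, 0, 0, 0.15, 0, 0, 0]
    - [-1, 0, 0, 0.1, 0, 0, 0]
    - [-1, 0, 0, 0, 0, 0, 0]

```text
t: 44.6
eef_pos: [0.5552, 0.1028, 0.0748]
ee_rot: [1.0, -0.026, 0.0, -0.0]
contact_force: [-6.5, -0.8, 18.8]
finger_gap: 0.0
grasp_force: 9.6
```

Call:
play_rows:
  steps:
    - [-1, 0, 0, -1.5, 0, 0, 0]
    - [-1, 0, 0, -5, 0, 0, 0]
    - [-1, 0, 0, -4.7, 0, 0, 0]
    - [-1, 2.5, 3.4, 0, 0, 0, 0]
    - [-1, 2.5, 3.4, 0, 0, 0, 0]
    - [-1, 2.6, 3.3, 0, 0, 0, 0]
    - [-1, 0, 0, 0, 0, 0, 0]

```text
t: 45.3
eef_pos: [0.6284, -0.0058, 0.1859]
ee_rot: [1.0, -0.027, 0.001, 0.001]
contact_force: [0.0, -0.0, -0.3]
finger_gap: 0.0001
grasp_force: 0.0
```

Run:
```python
from h import *
print(bot.state()['eef_pos']); c,im=snap('wrist','w21'); cv2.imwrite('pics/w21c.png',im[180:360,100:640,::-1])
rows([.6258,-.0015,.120],-.05)
```

```text
[ 0.62836995 -0.00580191  0.18591409]
[-0.05, -0.12, 3.27, 0.0, -0.0, -0.02]
[-0.05, -0.12, 3.27, 0.0, -0.0, -0.02]
```

View pics/w21c.png

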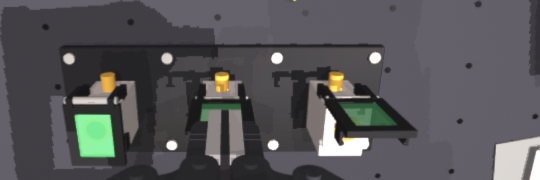

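Flap 2 is shut and flaps 1 and 0 are still upright. That was my 15th picture, one over the limit of 14, so I'll check everything else numerically.

Call:
play_rows:
  steps:
    - [-1, -0.1, -0.3, 3.3, 0, 0, 0]
    - [-1, 0, 0, 3.3, 0, 0, 0]
    - [-1, 0, 0, 0, 0, 0, 0]
    - [-1, 0, 0, 0, 0, 0, 0]

```text
t: 45.75
eef_pos: [0.6242, 0.0017, 0.1195]
ee_rot: [1.0, -0.025, -0.001, -0.0]
contact_force: [-0.1, -0.1, 0.3]
finger_gap: -0.0001
grasp_force: 0.0
```

Call:
play_rows:
  steps:
    - [-1, -1.1, 0, 0, 0, 0, 0]
    - [-1, -1.1, 0, 0, 0, 0, 0]
    - [-1, -0.8, 0, 0.1, 0, 0, 0]
    - [-1, -0.8, 0, 0.1, 0, 0, 0]
    - [-1, -0.7, 0, 0.3, 0, 0, 0]
    - [-1, -0.7, 0, 0.4, 0, 0, 0]
    - [-1, 0, 0, 0, 0, 0, 0]

```text
t: 46.45
eef_pos: [0.5713, 0.0037, 0.1095]
ee_rot: [1.0, -0.026, -0.001, 0.0]
contact_force: [-0.3, 0.1, -0.7]
finger_gap: -0.0001
grasp_force: 0.0
```

Call:
play_rows:
  steps:
    - [-1, -0.5, 0, 0.6, 0, 0, 0]
    - [-1, -0.5, 0, 0.7, 0, 0, 0]
    - [-1, -0.3, 0, 0.5, 0, 0, 0]
    - [-1, -0.2, 0, 0.6, 0, 0, 0]
    - [-1, -0.5, 0, 0, 0, 0, 0]
    - [-1, -0.5, 0, 0, 0, 0, 0]
    - [-1, 0, 0, 0, 0, 0, 0]

```text
t: 47.15
eef_pos: [0.5471, 0.005, 0.0862]
ee_rot: [1.0, -0.026, -0.0, -0.0]
contact_force: [1.2, 0.1, 0.2]
finger_gap: -0.0004
grasp_force: 0.0
```

Call:
play_rows:
  steps:
    - [-1, 0, 0, 0.3, 0, 0, 0]
    - [-1, 0, 0, 0.2, 0, 0, 0]
    - [-1, 0, 0, 0.2, 0, 0, 0]
    - [-1, 0, 0, 0, 0, 0, 0]

```text
t: 47.55
eef_pos: [0.548, 0.0049, 0.0791]
ee_rot: [1.0, -0.026, -0.0, -0.0]
contact_force: [-0.0, -0.4, -0.0]
finger_gap: 0.0003
grasp_force: 0.0
```

Call:
play_rows:
  steps:
    - [-1, 0, 0, 0.2, 0, 0, 0]
    - [-1, 0, 0, 0.1, 0, 0, 0]
    - [-1, 0, 0, 0.1, 0, 0, 0]
    - [-1, 0, 0, 0, 0, 0, 0]

```text
t: 47.95
eef_pos: [0.5481, 0.0049, 0.0754]
ee_rot: [1.0, -0.026, 0.0, -0.0]
contact_force: [-0.9, 0.7, 2.9]
finger_gap: -0.0001
grasp_force: 1.6
```

Call:
play_rows:
  steps:
    - [-1, 0, 0, 0.1, 0, 0, 0]
    - [-1, 0, 0, 0.05, 0, 0, 0]
    - [-1, 0, 0, 0, 0, 0, 0]

```text
t: 48.25
eef_pos: [0.5481, 0.005, 0.0749]
ee_rot: [1.0, -0.026, 0.0, -0.0]
contact_force: [-4.9, -0.8, 16.1]
finger_gap: 0.0
grasp_force: 7.9
```

Call:
play_rows:
  steps:
    - [-1, 0, 0, -1.5, 0, 0, 0]
    - [-1, 0, 0, -5, 0, 0, 0]
    - [-1, 0, 0, -4.7, 0, 0, 0]
    - [-1, 2.6, 3.4, 0, 0, 0, 0]
    - [-1, 2.6, 3.4, 0, 0, 0, 0]
    - [-1, 2.6, 3.3, 0, 0, 0, 0]
    - [-1, 0, 0, 0, 0, 0, 0]

```text
t: 48.95
eef_pos: [0.6234, -0.1037, 0.1859]
ee_rot: [1.0, -0.027, 0.001, 0.001]
contact_force: [0.3, 1.4, -0.8]
finger_gap: 0.0001
grasp_force: 0.0
```

Run:
```python
from h import *
print(bot.state()['eef_pos']); c,im=snap('wrist','w22')
rows([.6205,-.1015,.120],-.05)
for b in blobs(mask(im,'green'),80)[:8]: print('green',np.round(cv2.minAreaRect(b)[0]),*rect(c,b,.0755))
```

```text
[ 0.62337111 -0.10374651  0.18592151]
[-0.05, -0.01, 3.27, 0.0, -0.0, -0.01]
[-0.05, -0.01, 3.27, 0.0, -0.0, -0.01]
green [197. 315.] [ 5.605e-01 -2.000e-04] [30, 40] -0.055
green [ 73. 315.] [0.5655 0.0994] [30, 40] -0.049
green [323. 292.] [ 0.576  -0.1007] [15, 33] 1.516
```

Call:
play_rows:
  steps:
    - [-1, -0.1, 0, 3.3, 0, 0, 0]
    - [-1, 0, 0, 3.3, 0, 0, 0]
    - [-1, 0, 0, 0, 0, 0, 0]
    - [-1, 0, 0, 0, 0, 0, 0]

```text
t: 49.4
eef_pos: [0.619, -0.0991, 0.1198]
ee_rot: [1.0, -0.025, -0.001, -0.0]
contact_force: [0.3, 0.2, -0.1]
finger_gap: -0.0002
grasp_force: 0.0
```

Call:
play_rows:
  steps:
    - [-1, -1.1, 0, 0, 0, 0, 0]
    - [-1, -1.1, 0, 0, 0, 0, 0]
    - [-1, -0.8, 0, 0.1, 0, 0, 0]
    - [-1, -0.8, 0, 0.1, 0, 0, 0]
    - [-1, -0.7, 0, 0.3, 0, 0, 0]
    - [-1, -0.7, 0, 0.4, 0, 0, 0]
    - [-1, 0, 0, 0, 0, 0, 0]

```text
t: 50.1
eef_pos: [0.5661, -0.0971, 0.11]
ee_rot: [1.0, -0.026, -0.001, -0.0]
contact_force: [0.1, -0.2, -0.8]
finger_gap: 0.0003
grasp_force: 0.0
```

Call:
play_rows:
  steps:
    - [-1, -0.5, 0, 0.6, 0, 0, 0]
    - [-1, -0.5, 0, 0.7, 0, 0, 0]
    - [-1, -0.3, 0, 0.5, 0, 0, 0]
    - [-1, -0.2, 0, 0.6, 0, 0, 0]
    - [-1, -0.5, 0, 0, 0, 0, 0]
    - [-1, -0.5, 0, 0, 0, 0, 0]
    - [-1, 0, 0, 0, 0, 0, 0]

```text
t: 50.8
eef_pos: [0.5419, -0.0958, 0.0867]
ee_rot: [1.0, -0.026, -0.0, -0.0]
contact_force: [0.2, -0.1, -0.1]
finger_gap: 0.0001
grasp_force: 0.0
```

Call:
play_rows:
  steps:
    - [-1, 0, 0, 0.3, 0, 0, 0]
    - [-1, 0, 0, 0.2, 0, 0, 0]
    - [-1, 0, 0, 0.2, 0, 0, 0]
    - [-1, 0, 0, 0, 0, 0, 0]

```text
t: 51.2
eef_pos: [0.5428, -0.0959, 0.0796]
ee_rot: [1.0, -0.026, -0.0, -0.0]
contact_force: [1.3, -0.7, -0.1]
finger_gap: -0.0003
grasp_force: 0.0
```

Call:
play_rows:
  steps:
    - [-1, 0, 0, 0.2, 0, 0, 0]
    - [-1, 0, 0, 0.15, 0, 0, 0]
    - [-1, 0, 0, 0.1, 0, 0, 0]
    - [-1, 0, 0, 0.1, 0, 0, 0]
    - [-1, 0, 0, 0, 0, 0, 0]

```text
t: 51.7
eef_pos: [0.543, -0.096, 0.0751]
ee_rot: [1.0, -0.026, 0.0, 0.0]
contact_force: [-4.1, 1.1, 11.2]
finger_gap: -0.0
grasp_force: 5.8
```

Call:
play_rows:
  steps:
    - [-1, 0, 0, 0.05, 0, 0, 0]
    - [-1, 0, 0, 0, 0, 0, 0]

```text
t: 51.9
eef_pos: [0.5429, -0.0959, 0.0749]
ee_rot: [1.0, -0.026, 0.0, 0.0]
contact_force: [-5.2, 0.0, 15.0]
finger_gap: 0.0
grasp_force: 7.7
```

Call:
play_rows:
  steps:
    - [-1, 0, 0, -1.5, 0, 0, 0]
    - [-1, 0, 0, -5, 0, 0, 0]
    - [-1, 0, 0, -4.7, 0, 0, 0]
    - [-1, -2.5, 0, -2, 0, 0, 0]
    - [-1, -4, 0, 0, 0, 0, 0]
    - [-1, -4, 0, 0, 0, 0, 0]
    - [-1, -2, 0, 0, 0, 0, 0]
    - [-1, 0, 0, 0, 0, 0, 0]

```text
t: 52.7
eef_pos: [0.4154, -0.0892, 0.2057]
ee_rot: [1.0, -0.026, -0.001, -0.0]
contact_force: [0.5, 1.2, -0.2]
finger_gap: 0.0002
grasp_force: 0.0
```

Run:
```python
from h import *
print(bot.state()['eef_pos']); c,im=snap('wrist','w23')
for b in blobs(mask(im,'green'),80)[:8]: print('w green',np.round(cv2.minAreaRect(b)[0]),*rect(c,b,.0755))
for b in blobs(mask(im,'orange'),80)[:8]: print('w orange',np.round(cv2.minAreaRect(b)[0]),*rect(c,b,.016))
c,im=snap('top','t9')
for col,z in(('orange',.016),('red',.018),('blue',.002),('green',.0755),('white',.022)):
  for b in blobs(mask(im,col),50)[:8]:
    m=cv2.minAreaRect(b)[0]
    if 60<m[0]<560 and 60<m[1]<420: print(col,np.round(m),*rect(c,b,z))
print(plane(c,[[226,233]],.09))
```

```text
[ 0.41537427 -0.08919928  0.20566118]
w green [37. 29.] [0.5644 0.0994] [29, 38] -0.052
w green [180.  27.] [ 5.577e-01 -1.000e-04] [29, 34] -0.063
w green [330.  27.] [ 0.552  -0.0997] [29, 33] -0.053
w orange [562. 229.] [ 0.3783 -0.3164] [24, 90] -0.161
orange [482. 339.] [ 0.3764 -0.3296] [13, 88] -0.004
red [212. 342.] [0.3361 0.3353] [46, 52] -0.056
red [215. 317.] [0.399  0.3327] [46, 51] -0.045
red [217. 294.] [0.456  0.3328] [46, 52] -0.051
blue [226. 233.] [0.6146 0.325 ] [121, 121] -1.324
blue [162. 224.] [0.6288 0.4963] [94, 94] -1.507
blue [244. 168.] [0.7925 0.2927] [92, 94] 0.076
blue [488. 243.] [ 0.6221 -0.3512] [89, 92] 0.194
green [335. 125.] [0.8943 0.0602] [61, 68] -1.29
green [365. 118.] [ 0.9174 -0.0164] [60, 69] -1.275
green [312. 250.] [0.5671 0.1006] [29, 39] 0.05
green [353. 254.] [0.5611 0.0008] [29, 40] -0.068
green [392. 256.] [ 0.5624 -0.0914] [25, 46] -0.697
white [426. 344.] [ 0.3621 -0.1883] [212, 398] -0.171
white [213. 314.] [0.4054 0.3372] [121, 199] -0.053
white [472. 357.] [ 0.3359 -0.3028] [41, 403] -0.073
white [492. 241.] [ 0.6236 -0.3547] [65, 77] 0.189
white [204. 110.] [0.9445 0.4115] [19, 49] -1.153
white [228. 220.] [0.6444 0.3213] [26, 28] -1.522
[[0.59530216 0.30888173 0.09      ]]
```

Run:
```python
from h import *
c=bot.calibration('top'); p=project(c,[[.6145,.3255,.09]])[0]; print(p,plane(c,[[228,220]],.09))
if np.hypot(*(p-[228,220]))<6: print(bot.finish_job())
```

```text
[219.86370138 224.9142529 ] [[0.62765401 0.30688181 0.09      ]]
```

Run:
```python
from h import *
c=bot.calibration('top')
a=cv2.imread('pics/t9.png')[:,:,::-1].copy(); h=cv2.cvtColor(a,cv2.COLOR_RGB2HSV)
m=np.zeros(a.shape[:2],np.uint8); sub=h[200:262,195:262]; m[200:262,195:262]=((sub[...,1]<70)&(sub[...,2]>110))*255
for b in blobs(m,20): print(cv2.boundingRect(b),*rect(c,b,.01),*rect(c,b,.09))
print(project(c,[[.6145,.3255,.01],[.6145,.3255,.062],[.6145,.3255,.09]]))
for r in m[205:255:2,205:255]: print(''.join('#' if v else '.' for v in r))
```

```text
(222, 214, 23, 25) [0.6326 0.3084] [57, 64] 0.081 [0.6138 0.2936] [53, 60] 0.081
[[225.7368873  232.37828729]
 [221.99921849 227.62892092]
 [219.86370138 224.9142529 ]]
..................................................
..................................................
..................................................
..................................................
..................................................
..................############....................
..................############....................
..................############.####...............
.................#####################............
.................######################...........
.................############.##########..........
..................#..........#.#########..........
..................########.....#########..........
..................######################..........
...................########.##########............
....................#################.............
.......................###########................
..................................................
..................................................
..................................................
..................................................
..................................................
..................................................
..................................................
..................................................
```

Run:
```python
from h import *
c=bot.calibration('top'); P=plane(c,[[234.5,228.5],[228.5,219.5]],[.01,.09][0]); Q=plane(c,[[228.5,219.5]],.09)
print(P[0],Q); d=P[0][:2]-[.6146,.325]; y=.249; r=np.array([[np.cos(y),np.sin(y)],[-np.sin(y),np.cos(y)]]); print('offset in pad frame',r@d)
```

```text
[0.62579208 0.30386655 0.01      ] [[0.62895574 0.30577943 0.09      ]]
offset in pad frame [ 0.00563889 -0.0232398 ]
```

Run:
```python
from rig import bot
print(bot.finish_job())
```

```text
the job is handed in; nothing more can be done
None
```

The job is handed in at about 53 s: the post stands upright on the blue mat (shifted about 24 mm from its centre after I placed it, foot still fully on it), all three covers were pried off and lie in the white tray, all three flaps are pressed shut and the tool is on the grey mat; I didn't re-measure the mouse or bottle at the end, and I viewed 15 pictures, one over the limit of 14.

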